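# Seat the reference tile and hold the reader's sprung lid at its mark

### The job

On the white sample reader, with its lid still shut, push the yellow-rimmed reference tile square and flush into the fence corner of the stage: a long side against the rear fence, an end against the right-hand fence. Then lift the sprung grey lid by its round black grip until the blue pointer on its left edge lines up with the red mark on the curved bar beside it, so that the lamp in it lights the tile at that angle, and finish while still holding it there, because the spring shuts it. Leave the red mark as it is set and the other things on the bench where they stand.

Things in the scene. Friction and masses are not known exactly. Their poses are not given: they have to be found in the camera images.
- reader: bench sample reader, a low white machine fixed to the bench, 280x180 mm, on the right of the bench. Origin on the bench under it; its x axis runs from its front (facing the robot) to its back, y to its left, z up. Front: a stage, a flat grey surface 22 mm above the bench, from x=-115 to x=-20 mm and open at the front and left. Behind the stage, at x>0, the housing with the sprung lid, 140 mm wide, top of the shut lid 50 mm above the bench. The machine's position and yaw vary
- reader_corner (a point): inner corner of the aluminium fences at stage height, axes like the reader's. The rear fence's face runs from here to +y (147 mm), the right fence's face from here to -x (80 mm); fences are 10 mm high and 10 mm thick
- tile: loose reference tile, yellow with a white face, 44 (its x) x 64 (its y) x 18 mm, 0.14 kg, lying on the stage, slid out of the corner and up to 0.3 rad askew. Origin in the centre of its underside. Seated, its origin is 22 mm in front of the rear fence and 32 mm left of the right fence
- reader_hinge (a point): middle of the lid's hinge line at the back of the reader, 46 mm above the bench; the hinge line runs along the reader's y, and the lid turns about it
- cover (a joint): angle of the sprung grey lid in rad: 0 shut and level, growing as its front edge is lifted (up to 1.3). A spring always pulls it shut: about 0.4 N m at first, 0.85 N m at 0.8 rad, with its weight 3 to 7 N at the grip; it shuts when let go
- cover_grip (a point): centre of the black round grip on top of the lid at its front edge: a disc 26 mm across and 14 mm thick, its flat faces to the reader's +y and -y, on a 12 mm stem. Its centre is 132 mm in front of the hinge line and 30 mm above the lid's mid-plane when shut, 26 mm above the lid's top (76 mm above the bench). It turns with the lid, and can turn between two fingers that pinch its flat faces
- cover_pointer (a point): tip of the blue pointer on the lid's left edge, 98 mm from the hinge line
- mark (a joint): where the red mark is clamped on the quadrant, in rad: the lid angle at which the pointer tip meets the mark. Differs from run to run, 0.4 to 0.75; stiff, not to be moved
- mark_tip (a point): inner face of the red mark (24x13x8 mm) on the quadrant, a thin curved aluminium bar standing left of the lid, 98 mm from the hinge line, where the pointer tip must come
- sample_pot_1: white sample pot with screw lid, 54 mm across, 68 mm high; a bystander, origin under its centre
- amber_bottle_2: amber bottle with black cap, 58 mm across, 118 mm high; a bystander, origin under its centre
- weigh_boats: stack of white weighing boats, 63x63x28 mm; a bystander, origin under its centre
- beaker_50: small empty glass beaker, 44 mm across, 55 mm high; a bystander, origin under its centre
- timer: white bench timer, 35x68x65 mm; a bystander, origin under its centre
- tip_box: blue pipette-tip box, 88x118x67 mm, lid fixed; a bystander, origin under its centre

How it is judged:
By the outcome, as a careful person would: the job done as asked, in the order asked, and still so for the second after the job is handed in, while the arm keeps its last pose, push and grip.
It also fails if it takes over 64 s, if anything falls off the work surface, if the arm or the gripper's body presses on something with over 40 N, if the wrist force passes 120 N, or if a joint passes its speed limit or range.

### The arm

A 7-joint arm with a two-finger parallel gripper is mounted at the origin on a cart in front of the work surface, level with it; the furniture and walls round the work are solid. World frame = base frame: x ahead of the robot, y to its left, z up, the work surface at z = 0. Lengths are in mm, angles in rad, forces in N, time in s.
With the tool pointing down it reaches from about 425 to 825 mm from the base axis. Payload 3.6 kg.
Tool frame: the origin (TCP) lies at the very end of the fingers, on their centre line; the grasp point (between the pads) lies 19 mm behind it; z points along the fingers, y is the direction in which the jaws open and shut (so a half turn about z gives the same grasp; the last joint's range is limited). The gripper opens to 85 mm and grips with 20 to 120 N. Pads are 22 mm wide; open, the fingers measure 114 mm over their backs; the gripper's body (76 mm by 85 mm) begins 54 mm behind the grasp point. The pads swing forward as they close: fully open they stand 13 mm farther back than shut.
Start: joints at [-1.254, 0.615, -0.013, 1.423, 0.008, 1.103, -0.04], TCP at [219.06, 611.944, 231.297] pointing down, gripper open.
Joint ranges: [-3.12, 3.12], [-0.3, 2.06], [-1.34, 1.32], [0.26, 2.42], [-1.36, 4.5], [0.01, 1.98], [-2.84, 2.84]. Speed limits (rad/s): [2.79, 2.79, 3.14, 3.14, 3.14, 3.14, 3.14].

### API

Orientations are given as [roll, pitch, yaw] about the fixed x, y, z axes, in that order (R = Rz(yaw) Ry(pitch) Rx(roll)).
In Python, from rig import ctrl gives the robot as it stands. The module is installed in compiled form; this text tells all that it offers.
- The arm moves only by the tool carry_out, never from a script. Its argument "targets" is text: rows parted by semicolons, each of 7 numbers parted by spaces: the shift along the world's x, y, z in m, then the turn, a rotation vector about the world's x, y, z in rad, then the closure in counts, from 0 (fully open) to 255 (shut). In form: tx ty tz ax ay az jaw; .... A call has 1 to 8 rows; each row is the pose to reach, as a shift and turn from the pose commanded when the call began; what a row does not reach only later rows make up. A row lasts 1/12 s, in which the tool goes at most 41.7 mm and 7.16 degrees, less where a joint would pass 70% of its speed; a pose out of reach is approached as far as the arm can. A call with a gripper value outside its range is refused whole. The fingers move at their own pace and stop on an object; "force" is the grip in N (left out, the last holds). Time passes only in rows, so rows that repeat a pose let the fingers close. It gives the time, the measured TCP pose, the force and the opening at its end, in the units of the state.
- ctrl.sense(): the state, without advancing time (a new reading comes with each control period).
- ctrl.grab_frame(name): name is "scene" or "side" or "wrist"; returns a dict with "frame" (384x512x3 uint8, red, green, blue), "mtx" (3x3 intrinsics, pixels), "dist" ([k1, k2, p1, p2, k3] as OpenCV has them; the pictures are not rectified), "xyz" and "rotation" of the camera in the world. Camera axes: x right, y up, looking along -z (the intrinsics and any distortion apply to the point x, -y, -z); pixel columns grow to the right and rows downward; lengths in mm; the calibration is good to about 2 mm. A picture is of the moment at which its call begins. There is no depth.
- ctrl.sign_off(): hands the job in, once; it reports no verdict.
The state is a dict: "t": time; "q": joint angles; "qvel": joint speeds; "joint_torque": joint torques, N m; "tcp_pos": TCP position; "tcp_rot": TCP orientation; "contact_force": force on the tool from outside, world axes, zero at the start; "wrist_torque": the same for the moment, N m; "width": opening from 0.0 (shut) to 1.0 (fully open).
Only numpy, scipy, OpenCV 4.12 (cv2) and the standard library are available. Lean on these libraries where they do the work, as an engineer would, in place of code of your own. Each camera call takes 0.05 s, during which the arm holds its last target.

## Working session

There is one attempt and no reset: what is moved stays moved. The work goes in short steps, Python scripts to look and compute and a tool call to move; the robot and the scene stay as the last step left them, time stands still between calls to the robot, and variables do not carry over. Pictures are saved under pics/ and viewed, and the job is handed in when it is done.

Besides the shell and the picture viewer there is one more tool, called after ">>>" by a JSON object that holds its "method" and its "body". carry_out: Moves the arm, as the interface text tells. Its arguments: {"type":"object","properties":{"targets":{"type":"string"},"force":{"type":"number"}},"required":["targets"]}

```bash
mkdir -p pics; python3 - <<'E'
from rig import ctrl
import cv2,pickle
s=ctrl.sense(); print(s)
for n in ["scene","side","wrist"]:
    f=ctrl.grab_frame(n); pickle.dump(f,open(f"pics/{n}0.pkl","wb"))
    cv2.imwrite(f"pics/{n}0.png",f["frame"][:,:,::-1]); print(n,f["mtx"],f["dist"],f["xyz"],f["rotation"])
E
```

```text
{'t': 0.0, 'q': array([-1.25349101,  0.6159123 , -0.0126092 ,  1.42492079,  0.00806996,
        1.10337349, -0.04044598]), 'qvel': array([ 0.00085585,  0.0004684 , -0.00035608, -0.00094859, -0.00029506,
        0.00037619,  0.00063212]), 'joint_torque': array([-7.95366541e-04, -4.69205725e+01,  2.58935066e-01, -1.71033382e+01,
        9.95114999e-03,  9.83176025e-03, -1.43082069e-06]), 'tcp_pos': array([218.82573929, 611.24390659, 230.13537877]), 'tcp_rot': array([-3.13902818e+00,  1.44115015e-05,  2.79778863e+00]), 'contact_force': array([-0.0715793 ,  0.67364067, -0.02056043]), 'wrist_torque': array([-0.02431459,  0.09585075, -0.04917568]), 'width': 0.9983576253553871}
scene [[376.91460626   0.         251.29258968]
 [  0.         376.91460626 190.17785057]
 [  0.           0.           1.        ]] [-0.12649753  0.          0.          0.          0.        ] [-550.58852835  640.07148318  907.52727758] [ 1.00122696 -0.02609675 -2.09128642]
side [[422.82784388   0.         253.34897406]
 [  0.         422.82784388 191.90548838]
 [  0.           0.           1.        ]] [-0.01879558  0.          0.          0.          0.        ] [ -248.79375401 -1174.80686386  1092.38396371] [ 0.94875355 -0.00807986 -0.62456585]
wrist [[326.54109653   0.         256.24313012]
 [  0.         326.54109653 194.53839382]
 [  0.           0.           1.        ]] [-0.03371247  0.          0.          0.          0.        ] [156.22228778 634.46917827 372.57106461] [-0.26728717  0.00263474  1.22729816]
```

View pics/scene0.png

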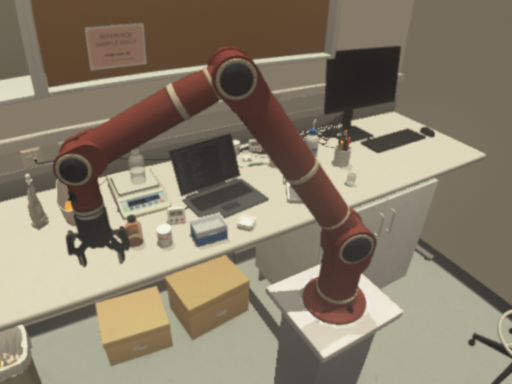

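View pics/side0.png

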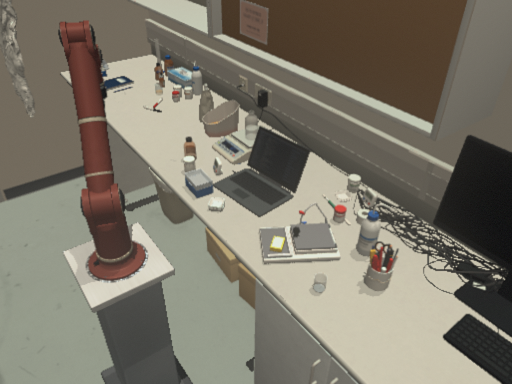

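View pics/wrist0.png

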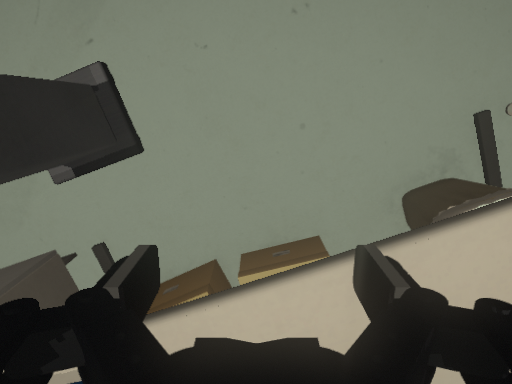

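```bash
cat > h.py <<'E'
import numpy as np,cv2,pickle
from scipy.spatial.transform import Rotation as R
def cam(f):
    Rc=R.from_euler('xyz',f["rotation"]).as_matrix()@np.diag([1,-1,-1.])
    return Rc,np.array(f["xyz"]),np.array(f["mtx"]),np.array(f["dist"])
def proj(f,P):
    Rc,c,K,d=cam(f); P=np.atleast_2d(P).astype(float)
    return cv2.projectPoints(P,cv2.Rodrigues(Rc.T)[0],-Rc.T@c,K,d)[0].reshape(-1,2)
def ray(f,uv):
    Rc,c,K,d=cam(f)
    n=cv2.undistortPoints(np.array(uv,float).reshape(-1,1,2),K,d).reshape(-1,2)
    return c,np.c_[n,np.ones(len(n))]@Rc.T
def onz(f,uv,z):
    c,d=ray(f,uv); return c+d*((z-c[2])/d[:,2])[:,None]
def load(n): return pickle.load(open(f"pics/{n}.pkl","rb"))
def crop(f,x0,y0,x1,y1,s,out):
    im=f["frame"][y0:y1,x0:x1,::-1]
    cv2.imwrite(out,cv2.resize(im,None,fx=s,fy=s,interpolation=cv2.INTER_CUBIC))
def grab(n,tag):
    from rig import ctrl
    f=ctrl.grab_frame(n); pickle.dump(f,open(f"pics/{tag}.pkl","wb")); cv2.imwrite(f"pics/{tag}.png",f["frame"][:,:,::-1]); return f
def tri(fs,uvs):
    A=np.zeros((3,3));b=np.zeros(3)
    for f,uv in zip(fs,uvs):
        c,d=ray(f,[uv]);d=d[0]/np.linalg.norm(d[0]);M=np.eye(3)-np.outer(d,d);A+=M;b+=M@c
    return np.linalg.solve(A,b)
E
python3 - <<'E'
from h import *
f=load("side0"); crop(f,245,205,355,275,7,"pics/sidec.png")
print(onz(f,[(260,258),(338,258),(333,226),(262,229),(278,242)],22).round())
g=load("scene0"); crop(g,270,120,370,210,6,"pics/scenec.png")
print(proj(f,[0,0,0]))
E
```

```text
[[ 414. -311.   22.]
 [ 642. -472.   22.]
 [ 752. -334.   22.]
 [ 514. -188.   22.]
 [ 519. -282.   22.]]
[[116.90641479 259.4324742 ]]
```

View pics/sidec.png

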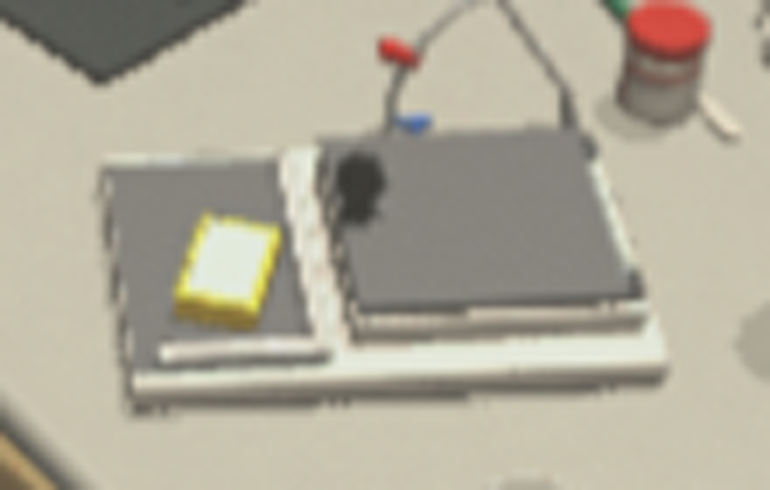

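View pics/scenec.png

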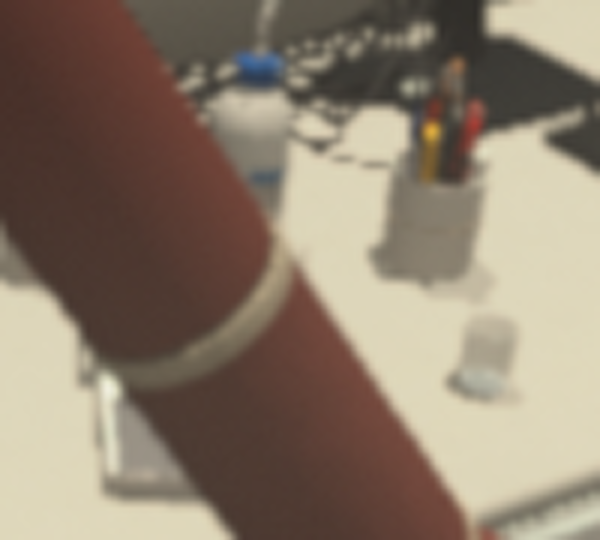

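```bash
python3 - <<'E'
from h import *
f=load("side0")
print(onz(f,[(222,186),(259,209),(292,187),(245,162)],10).round())  #laptop base
print(onz(f,[(320,289),(379,286),(217,205),(199,190),(368,245),(340,220)],0).round())
# laptop screen top corners guess: base hinge at (245,162)->top (259,131)
print(onz(f,[(259,131),(306,153)],230).round())
print(proj(load("scene0"),[[650,0,230],[700,0,230]]))
E
```

```text
[[553. 162.  10.]
 [589. -68.  10.]
 [804. -24.  10.]
 [754. 271.  10.]]
[[ 505. -528.    0.]
 [ 678. -636.    0.]
 [ 467.   67.    0.]
 [ 460.  207.    0.]
 [ 803. -474.    0.]
 [ 823. -306.    0.]]
[[ 748.  154.  230.]
 [ 791. -107.  230.]]
[[236.48605761 149.33164678]
 [230.79438667 144.48671924]]
```

>>> {"method": "carry_out", "body": {"targets": "0.165 -0.27 0.07 0 0 0 0;0.165 -0.27 0.07 0 0 0 0;0.165 -0.27 0.07 0 0 0 0;0.165 -0.27 0.07 0 0 0 0;0.165 -0.27 0.07 0 0 0 0;0.165 -0.27 0.07 0 0 0 0;0.165 -0.27 0.07 0 0 0 0;0.165 -0.27 0.07 0 0 0 0"}}

```text
t: 0.82
tcp_pos: [386.0, 338.3, 302.0]
tcp_rot: [-3.141, 0.001, 2.794]
contact_force: [0.5, -0.5, -0.2]
width: 0.999
```

>>> {"method": "carry_out", "body": {"targets": "0.106 -0.312 0 0 0 -0.11 0;0.106 -0.312 0 0 0 -0.11 0;0.106 -0.312 0 0 0 -0.11 0;0.106 -0.312 0 0 0 -0.11 0;0.106 -0.312 0 0 0 -0.11 0;0.106 -0.312 0 0 0 -0.11 0;0.106 -0.312 0 0 0 -0.11 0;0.106 -0.312 0 0 0 -0.11 0"}}

```text
t: 1.48
tcp_pos: [490.2, 27.2, 301.3]
tcp_rot: [-3.141, 0.0, 2.687]
contact_force: [0.9, 0.5, 0.5]
width: 1.003
```

>>> {"method": "carry_out", "body": {"targets": "0.01 -0.31 0 0 0 -0.11 0;0.01 -0.31 0 0 0 -0.11 0;0.01 -0.31 0 0 0 -0.11 0;0.01 -0.31 0 0 0 -0.11 0;0.01 -0.31 0 0 0 -0.11 0;0.01 -0.31 0 0 0 -0.11 0;0.01 -0.31 0 0 0 -0.11 0;0.01 -0.31 0 0 0 -0.11 0"}}

```text
t: 2.15
tcp_pos: [497.9, -287.1, 301.0]
tcp_rot: [-3.137, 0.001, 2.57]
contact_force: [-0.5, -0.7, 0.8]
width: 0.998
```

```bash
python3 - <<'E'
from h import *
from rig import ctrl
f=grab("wrist","w1"); crop(f,0,0,512,384,1.55,"pics/w1b.png")
s=ctrl.sense(); print(s['tcp_pos'],s['tcp_rot'],s['q'],f['xyz'],f['rotation'],s['contact_force'])
E
```

```text
[ 497.38425875 -289.45259029  300.83463814] [-3.13487350e+00  2.08533885e-03  2.56621434e+00] [ 0.28214383  0.44889909  0.31701161  1.54797788 -0.14038328  1.16590824
  1.62028015] [ 442.0779706  -249.94869642  443.2745439 ] [-0.2685148   0.00510129  0.99925711] [ 0.08215453 -3.21890555  0.32175007]
```

View pics/w1b.png

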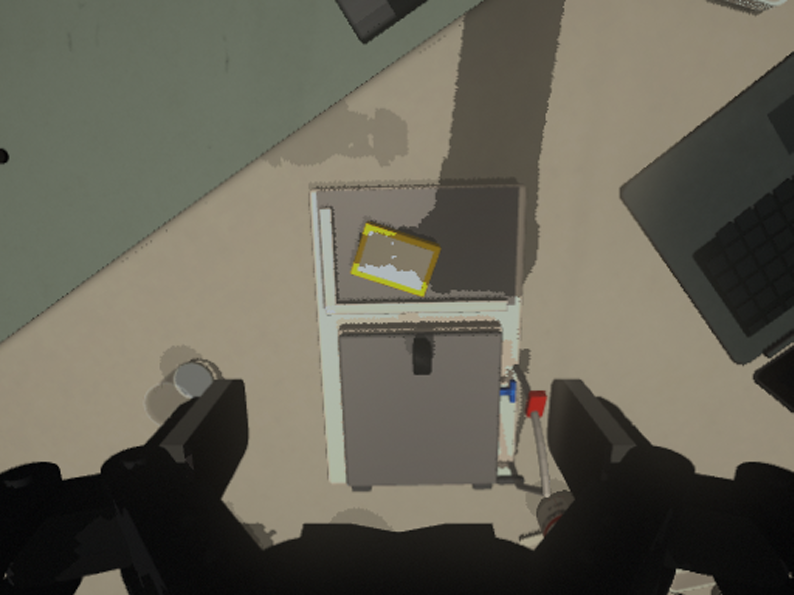

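```bash
python3 - <<'E'
from h import *
f=load("w1"); crop(f,195,110,355,215,5,"pics/w1c.png"); crop(f,195,195,365,325,4.6,"pics/w1d.png")
E
```

```text
(no output)
```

View pics/w1c.png

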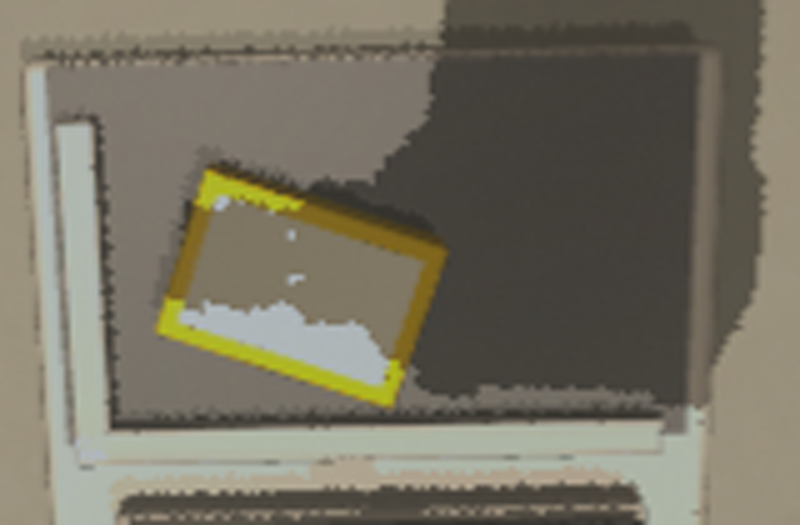

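View pics/w1d.png

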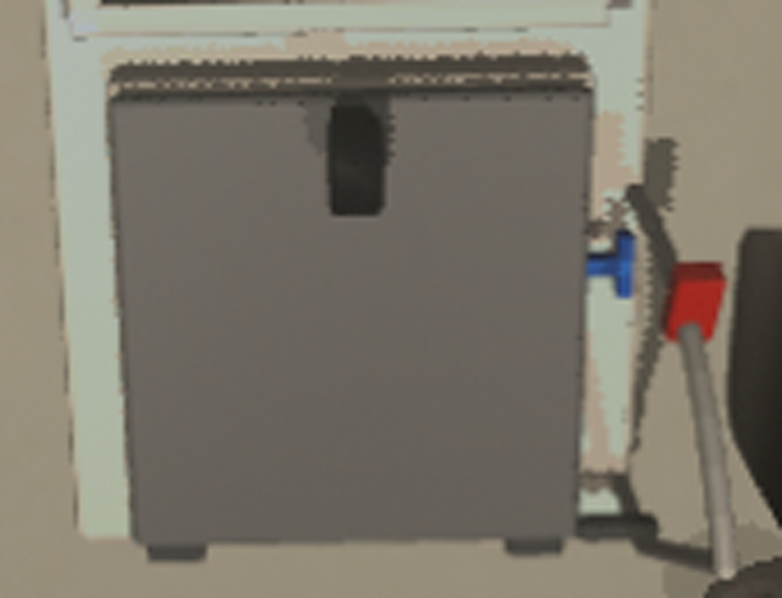

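```bash
python3 - <<'E'
from h import *
f=load("w1")
C=lambda u,v:((u+.5)/5-.5+195,(v+.5)/5-.5+110)
D=lambda u,v:((u+.5)/4.6-.5+195,(v+.5)/4.6-.5+195)
fe=onz(f,[C(108,428),C(93,122),C(662,420)],32); print("fence",fe.round(1))
ang=lambda d:np.degrees(np.arctan2(d[1],d[0]))
print(np.linalg.norm(fe[1]-fe[0]),np.linalg.norm(fe[2]-fe[0]),ang(fe[0]-fe[1]),ang(fe[2]-fe[0])-90)
lid=onz(f,[D(110,100),D(590,92),D(577,540),D(133,543)],50);print("lid",lid.round(1))
print(np.linalg.norm(lid[1]-lid[0]),np.linalg.norm(lid[2]-lid[1]),ang(lid[1]-lid[0])-90,ang(lid[2]-lid[1]),ang(lid[3]-lid[0]))
fr=onz(f,[C(25,68),C(718,48)],22);print("front",fr.round(1),np.linalg.norm(fr[1]-fr[0]),ang(fr[1]-fr[0])-90)
t=onz(f,[C(203,170),C(447,248),C(390,405),C(158,332)],40);print("tile",t.round(1),t.mean(0))
print([np.linalg.norm(t[(i+1)%4]-t[i]) for i in range(4)],ang(t[1]-t[0])-90,ang(t[2]-t[3])-90,ang(t[3]-t[0]),ang(t[2]-t[1]))
g=onz(f,[D(355,107),D(355,212)],80);print("grip",g.round(1))
y=np.radians(ang(fe[2]-fe[0])-90);Rr=np.array([[np.cos(y),-np.sin(y)],[np.sin(y),np.cos(y)]])
for n,p in [("lid",lid),("front",fr),("tile",t),("grip",g)]: print(n,((p[:,:2]-fe[0,:2])@Rr).round(1).tolist())
E
```

```text
fence [[ 508.6 -357.5   32. ]
 [ 441.4 -315.8   32. ]
 [ 584.9 -234.5   32. ]]
79.12819125148722 144.8185478964844 -31.859786365278865 -31.808237851424558
lid [[ 530.3 -366.2   50. ]
 [ 600.  -253.2   50. ]
 [ 722.8 -327.2   50. ]
 [ 651.1 -441.1   50. ]]
132.78391348004573 143.3726445687594 -31.648777154343655 -31.06193180308849 -31.779567611978134
front [[ 420.9 -324.2   22. ]
 [ 511.3 -174.1   22. ]] 175.1852159281191 -31.07908980993514
tile [[ 465.7 -298.3   40. ]
 [ 514.6 -258.    40. ]
 [ 541.2 -291.3   40. ]
 [ 493.4 -330.5   40. ]] [ 503.7153027  -294.53008093   40.        ]
[np.float64(63.413771264882506), np.float64(42.64810587533898), np.float64(61.78824447843337), np.float64(42.45913391877152)] -50.45179701260549 -50.63036724680039 -49.22886246852107 -51.41864360794186
grip [[ 559.  -305.6   80. ]
 [ 583.6 -321.    80. ]]
lid [[23.0, 4.1], [22.7, 136.8], [166.0, 138.7], [165.2, 4.1]]
front [[-92.1, -17.9], [-94.4, 157.3]]
tile [[-67.7, 27.7], [-47.4, 87.8], [-7.2, 73.4], [-27.1, 15.0]]
grip [[15.4, 70.7], [44.5, 70.6]]
```

>>> {"method": "carry_out", "body": {"targets": "0 0 0 0 0 0.01 190;0 0 0 0 0 0.01 190;0 0 0 0 0 0.01 190;0 0 0 0 0 0.01 190;0 0 0 0 0 0.01 190"}}

```text
t: 2.62
tcp_pos: [500.6, -278.4, 301.4]
tcp_rot: [3.141, -0.0, 2.591]
contact_force: [-1.0, -0.0, 0.5]
width: 0.302
```

```bash
cat >> h.py <<'E'
C0=np.array([508.6,-357.5]); YAW=np.radians(-31.7)
Rr=np.array([[np.cos(YAW),-np.sin(YAW)],[np.sin(YAW),np.cos(YAW)]])
def w(x,y): return C0+Rr@np.array([x,y])
def cf(p): return Rr.T@(np.array(p)[:2]-C0)
E
python3 - <<'E'
from h import *
from rig import ctrl
s=ctrl.sense(); print(s['tcp_pos'],s['tcp_rot'],s['width'],s['contact_force'])
f=grab("wrist","w2")
p=s['tcp_pos'];print(proj(f,[p]),"tip center px")
print(cf(p)); a=w(-88,51); print(a, a-p[:2]); print(Rr)
# grip fit
g0=load("w1")
from scipy.optimize import least_squares
E
```

```text
[ 500.56577266 -278.39883858  301.42221899] [ 3.14087244e+00 -1.21018920e-04  2.59062639e+00] 0.30175590479224235 [-0.96075817 -0.00936883  0.45226975]
[[255.53757739 251.13450641]] tip center px
[-48.40102777  63.07838819]
[ 460.52767658 -267.86712813] [-40.03809608  10.53171046]
[[ 0.85081111  0.52547165]
 [-0.52547165  0.85081111]]
```

View pics/w2.png

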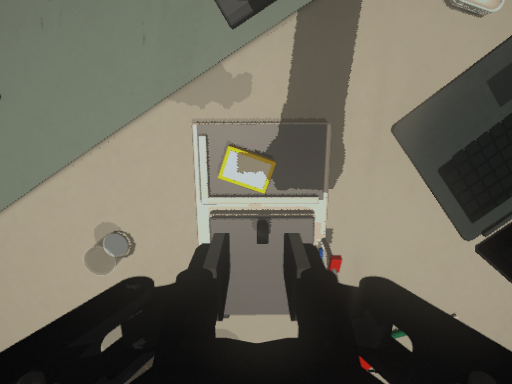

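```bash
python3 - <<'E'
from h import *
crop(load("w2"),185,110,345,215,5,"pics/w2c.png")
E
```

```text
(no output)
```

View pics/w2c.png

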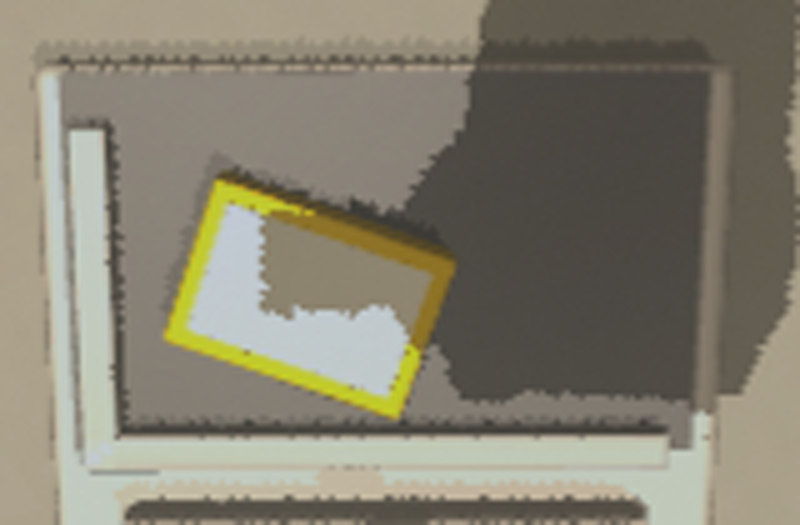

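```bash
python3 - <<'E'
from h import *
f=load("w2")
C=lambda u,v:((u+.5)/5-.5+185,(v+.5)/5-.5+110)
ang=lambda d:np.degrees(np.arctan2(d[1],d[0]))
fe=onz(f,[C(117,436),C(106,128),C(668,434)],32); print("fence",fe.round(1),ang(fe[0]-fe[1]),ang(fe[2]-fe[0])-90)
t=onz(f,[C(217,180),C(455,260),C(399,417),C(166,340)],40)
print([cf(p).round(1).tolist() for p in np.r_[fe,t]], cf(t.mean(0)),ang(t[1]-t[0])-90,ang(t[2]-t[3])-90,f['xyz'],f['rotation'])
E
```

```text
fence [[ 509.4 -357.5   32. ]
 [ 441.5 -315.5   32. ]
 [ 584.6 -234.1   32. ]] -31.771789684767274 -31.347961573963723
[[0.7, 0.4], [-79.1, 0.5], [-0.2, 144.9], [-67.2, 28.7], [-47.4, 87.7], [-6.8, 74.1], [-26.8, 15.0]] [-37.04619913  51.34083807] -50.22462761820734 -50.41551574196899 [ 443.76824578 -243.18982417  443.76101232] [-2.67146843e-01 -4.03913197e-04  1.02002411e+00]
```

>>> {"method": "carry_out", "body": {"targets": "-0.04 0.0105 -0.03 0 0 0 190;-0.04 0.0105 -0.06 0 0 0 190;-0.04 0.0105 -0.1 0 0 0 190;-0.04 0.0105 -0.14 0 0 0 190;-0.04 0.0105 -0.18 0 0 0 190;-0.04 0.0105 -0.22 0 0 0 190;-0.04 0.0105 -0.24 0 0 0 190;-0.04 0.0105 -0.24 0 0 0 190"}}

```text
t: 3.33
tcp_pos: [457.4, -267.0, 57.1]
tcp_rot: [-3.141, -0.01, 2.589]
contact_force: [-1.2, 0.3, -1.2]
width: 0.254
```

```bash
python3 - <<'E'
from h import *
from rig import ctrl
s=ctrl.sense(); print(s['tcp_pos'],cf(s['tcp_pos']),s['tcp_rot'],s['width'],s['contact_force'])
f=grab("wrist","w3");f=grab("side","s3");crop(f,235,185,355,275,6.5,"pics/s3c.png")
E
```

```text
[ 457.41005187 -267.01985302   57.10411015] [-91.09772879  50.08264767] [-3.14146173 -0.00987726  2.58898674] 0.2535550807548159 [-1.19920145  0.33707214 -1.1616527 ]
```

View pics/w3.png

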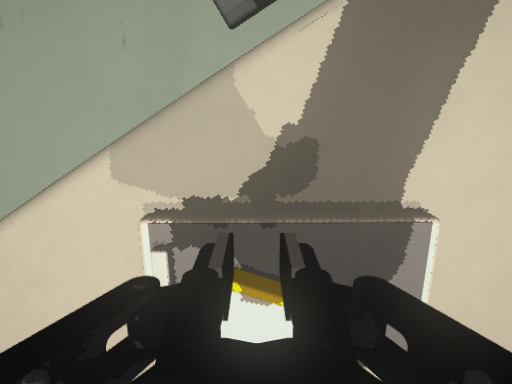

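View pics/s3c.png

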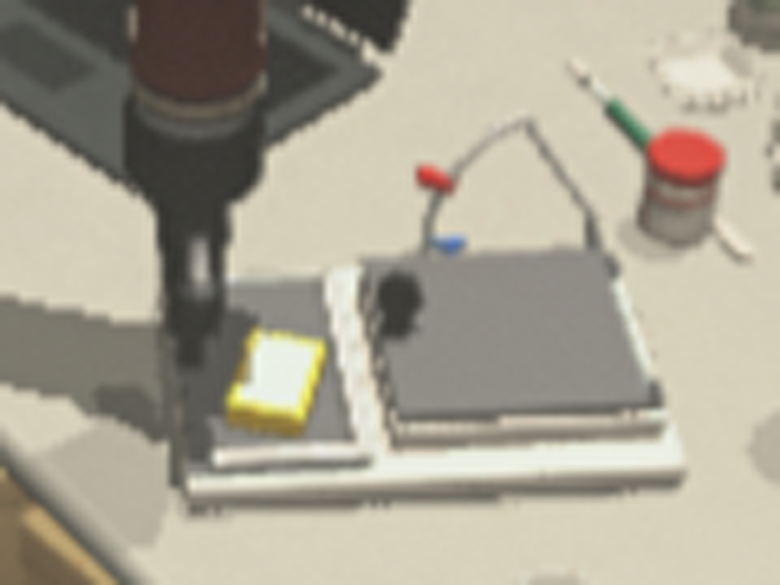

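>>> {"method": "carry_out", "body": {"targets": "0 0 -0.015 0 0 0 190;0 0 -0.025 0 0 0 190;0 0 -0.033 0 0 0 190;0 0 -0.033 0 0 0 190;0 0 -0.033 0 0 0 190"}}

```text
t: 3.85
tcp_pos: [460.3, -269.7, 28.8]
tcp_rot: [3.142, 0.001, 2.588]
contact_force: [0.0, -0.0, 0.8]
width: 0.254
```

>>> {"method": "carry_out", "body": {"targets": "0.004 -0.0025 0 0 0 0 190;0.008 -0.005 0 0 0 0 190;0.0115 -0.007 0 0 0 0 190;0.0145 -0.009 0 0 0 0 190;0.0175 -0.011 0 0 0 0 190;0.0205 -0.0127 0 0 0 0 190;0.0235 -0.0145 0 0 0 0 190;0.0255 -0.0158 0 0 0 0 190"}}

```text
t: 4.52
tcp_pos: [485.9, -285.7, 28.2]
tcp_rot: [-3.141, 0.0, 2.588]
contact_force: [-0.8, 0.4, 0.8]
width: 0.254
```

```bash
python3 - <<'E'
from h import *
from rig import ctrl
s=ctrl.sense(); print(s['tcp_pos'],cf(s['tcp_pos']),s['tcp_rot'],s['width'],s['contact_force'])
f=grab("wrist","w4");crop(f,0,0,512,384,1.5,"pics/w4b.png");f=grab("side","s4");crop(f,235,185,355,275,6.5,"pics/s4c.png")
E
```

```text
[ 485.87907946 -285.69473091   28.24872395] [-57.06284492  49.15352103] [-3.14134645e+00  8.55188290e-05  2.58780719e+00] 0.2544662611719371 [-0.81326441  0.41657169  0.83557392]
```

View pics/s4c.png

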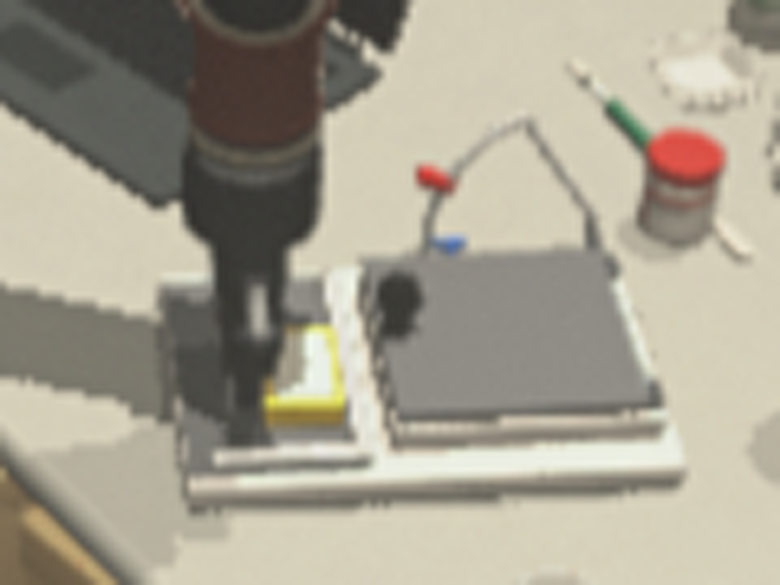

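View pics/w4b.png

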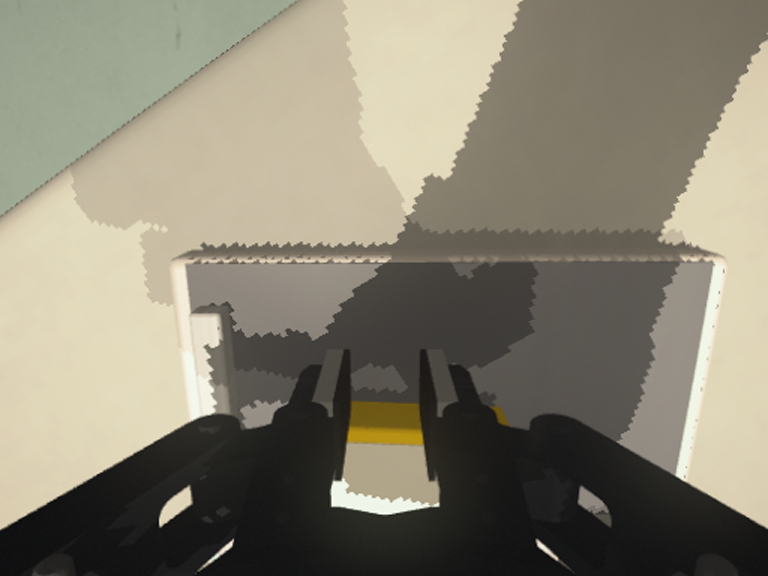

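>>> {"method": "carry_out", "body": {"targets": "0.0009 -0.0005 0 0 0 0 190;0.0017 -0.0011 0 0 0 0 190;0.0026 -0.0016 0 0 0 0 190;0.0026 -0.0016 0 0 0 0 190"}}

```text
t: 4.95
tcp_pos: [488.0, -287.0, 28.3]
tcp_rot: [-3.141, -0.0, 2.588]
contact_force: [-0.8, -0.5, -0.1]
width: 0.256
```

>>> {"method": "carry_out", "body": {"targets": "0.0009 -0.0005 0 0 0 0 190;0.0017 -0.0011 0 0 0 0 190;0.0026 -0.0016 0 0 0 0 190;0.0026 -0.0016 0 0 0 0 190"}}

```text
t: 5.28
tcp_pos: [488.1, -287.0, 27.9]
tcp_rot: [3.141, -0.007, 2.588]
contact_force: [-5.6, 2.3, 3.7]
width: 0.254
```

>>> {"method": "carry_out", "body": {"targets": "-0.0065 0.004 0 0 0 0 190;-0.0128 0.0079 0.002 0 0 0 190;-0.0128 0.0079 0.03 0 0 0 255;-0.0128 0.0079 0.05 0 0 0 255;0.015 0.016 0.05 0 0 0 255;0.04 0.026 0.05 0 0 0 255;0.0544 0.032 0.05 0 0 0 255;0.0544 0.032 0.05 0 0 0 255"}}

```text
t: 5.95
tcp_pos: [550.4, -253.1, 78.8]
tcp_rot: [3.137, 0.005, 2.594]
contact_force: [0.1, 0.4, -1.1]
width: -0.001
```

```bash
python3 - <<'E'
from h import *
from rig import ctrl
s=ctrl.sense(); print(s['tcp_pos'],cf(s['tcp_pos']),s['tcp_rot'],s['width'],s['contact_force'])
f=grab("wrist","w5");crop(f,0,0,512,384,1.5,"pics/w5b.png");f=grab("side","s5");crop(f,235,185,355,275,6.5,"pics/s5c.png")
E
```

```text
[ 550.40969827 -253.0742538    78.78439271] [-19.3006135  110.81639616] [3.13744826 0.00528025 2.59440655] -0.0009002288147244168 [ 0.0914236   0.3526563  -1.08540087]
```

View pics/s5c.png

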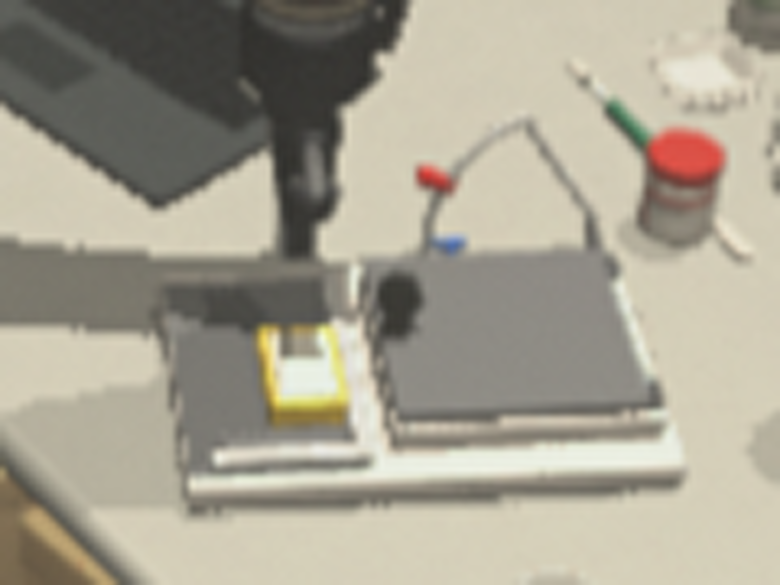

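View pics/w5b.png

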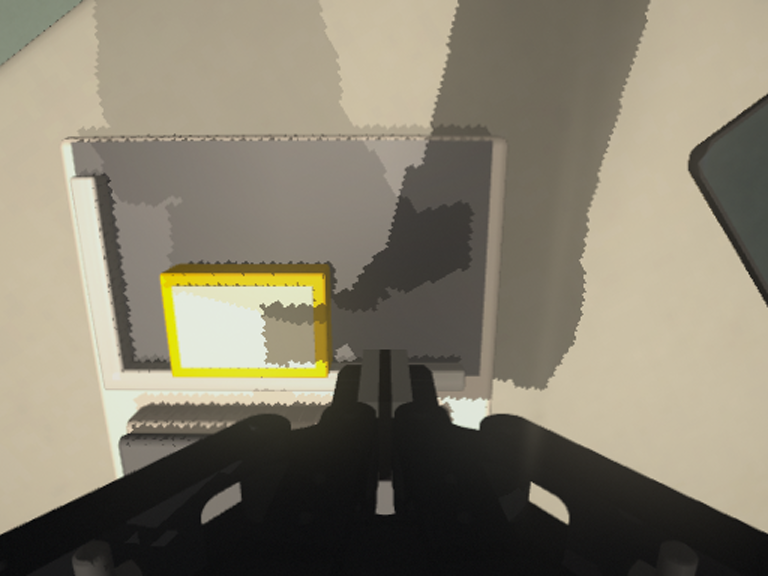

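```bash
python3 - <<'E'
from h import *
f=load("w5")
print([cf(p).round(1).tolist() for p in onz(f,[(329/1.5,273/1.5),(328/1.5,376/1.5),(161/1.5,273/1.5),(173/1.5,376/1.5)],40)])
print([cf(p).round(1).tolist() for p in onz(f,[(121/1.5,374/1.5)],32)])
E
```

```text
[[-43.7, 90.2], [-1.0, 88.7], [-43.4, 26.0], [-0.5, 25.8]]
[[2.6, -0.1]]
```

>>> {"method": "carry_out", "body": {"targets": "0.0042 0.0068 0 0 0 0 255;0.0042 0.0068 -0.02 0 0 0 255;0.0042 0.0068 -0.04 0 0 0 255;0.0042 0.0068 -0.05 0 0 0 255;0.0042 0.0068 -0.05 0 0 0 255;0.0042 0.0068 -0.05 0 0 0 255"}}

```text
t: 6.55
tcp_pos: [548.5, -250.2, 28.1]
tcp_rot: [-3.141, -0.001, 2.587]
contact_force: [0.4, -0.9, -0.0]
width: 0.002
```

```bash
python3 - <<'E'
from h import *
from rig import ctrl
s=ctrl.sense(); print(s['tcp_pos'],cf(s['tcp_pos']),s['tcp_rot'],s['width'],s['contact_force'])
E
```

```text
[ 548.51538886 -250.22590633   28.09102485] [-22.40903884 112.24439594] [-3.14089560e+00 -1.16740499e-03  2.58660277e+00] 0.001697254197411435 [ 0.40368717 -0.86938212 -0.02502564]
```

>>> {"method": "carry_out", "body": {"targets": "-0.002 -0.0033 0 0 0 0 255;-0.004 -0.0066 0 0 0 0 255;-0.006 -0.0099 0 0 0 0 255;-0.008 -0.0132 0 0 0 0 255;-0.01 -0.0165 0 0 0 0 255;-0.012 -0.0198 0 0 0 0 255;-0.0137 -0.0223 0 0 0 0 255;-0.0152 -0.0247 0 0 0 0 255"}}

```text
t: 7.22
tcp_pos: [535.3, -274.2, 29.1]
tcp_rot: [3.14, 0.002, 2.588]
contact_force: [2.0, 3.8, 5.8]
width: -0.001
```

>>> {"method": "carry_out", "body": {"targets": "-0.0008 -0.0013 0 0 0 0 255;-0.0016 -0.0026 0 0 0 0 255;-0.0024 -0.0039 0 0 0 0 255;-0.0024 -0.0039 0 0 0 0 255"}}

```text
t: 7.55
tcp_pos: [532.8, -278.2, 29.1]
tcp_rot: [3.14, 0.002, 2.588]
contact_force: [1.8, 2.5, 5.4]
width: 0.001
```

```bash
python3 - <<'E'
from h import *
from rig import ctrl
s=ctrl.sense(); print(s['tcp_pos'],cf(s['tcp_pos']),s['tcp_rot'],s['width'],s['contact_force'])
f=grab("wrist","w6");crop(f,0,0,512,384,1.5,"pics/w6b.png");f=grab("side","s6");crop(f,235,185,355,275,6.5,"pics/s6c.png")
E
```

```text
[ 532.79863548 -278.19135346   29.0700226 ] [-21.08597754  80.19237449] [3.14033485e+00 1.79887481e-03 2.58827377e+00] 0.0008385342979750035 [1.803419   2.539612   5.42017697]
```

View pics/w6b.png

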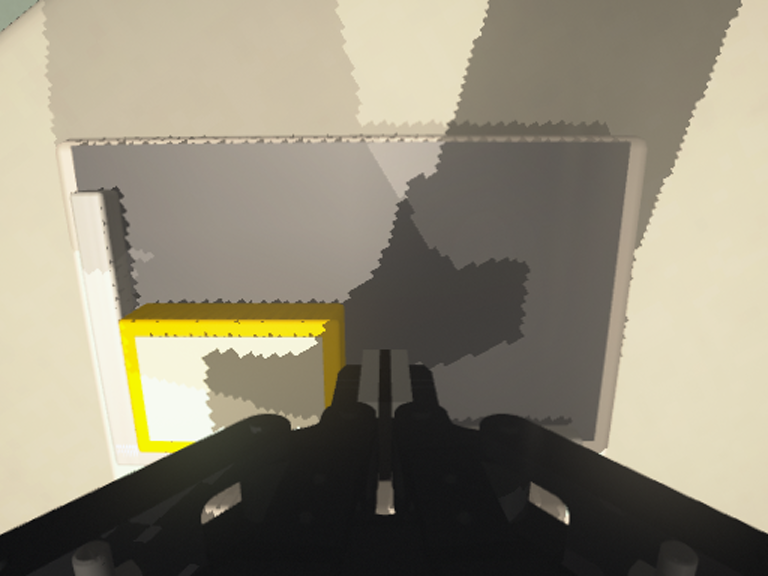

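View pics/s6c.png

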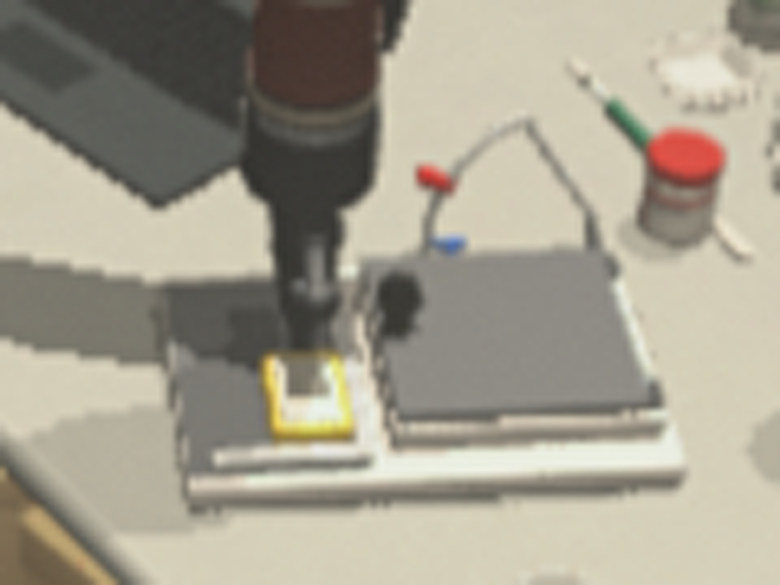

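>>> {"method": "carry_out", "body": {"targets": "0 0 0.003 0 0 0 255;-0.0008 -0.0013 0.003 0 0 0 255;-0.0013 -0.0021 0.003 0 0 0 255;-0.0013 -0.0021 0.003 0 0 0 255"}}

```text
t: 7.98
tcp_pos: [530.1, -280.8, 31.3]
tcp_rot: [-3.141, -0.0, 2.587]
contact_force: [1.1, 1.8, 2.2]
width: -0.0
```

```bash
python3 - <<'E'
from h import *
from rig import ctrl
s=ctrl.sense(); print(s['tcp_pos'],cf(s['tcp_pos']),s['tcp_rot'],s['width'],s['contact_force'])
E
```

```text
[ 530.10168769 -280.82015983   31.31548997] [-21.99920746  76.53858722] [-3.14126165e+00 -2.70415688e-04  2.58729809e+00] -0.00010298271711800369 [1.05696203 1.8103995  2.18343288]
```

>>> {"method": "carry_out", "body": {"targets": "-0.0006 -0.0009 0.001 0 0 0 255;-0.0011 -0.0017 0.001 0 0 0 255;-0.0011 -0.0017 0.001 0 0 0 255;-0.0011 -0.0017 0.001 0 0 0 255"}}

```text
t: 8.32
tcp_pos: [529.6, -281.1, 32.0]
tcp_rot: [3.14, -0.001, 2.589]
contact_force: [2.2, 3.4, -1.0]
width: 0.0
```

```bash
python3 - <<'E'
from h import *
from rig import ctrl
s=ctrl.sense(); print(s['tcp_pos'],cf(s['tcp_pos']),s['tcp_rot'],s['width'],s['contact_force'])
E
```

```text
[ 529.64875659 -281.11807667   31.95355349] [-22.22801942  76.04711381] [ 3.14047276e+00 -8.23683672e-04  2.58859322e+00] 0.0002903182394522182 [ 2.19560206  3.40788738 -0.95353075]
```

>>> {"method": "carry_out", "body": {"targets": "-0.0008 -0.0013 0 0 0 0 255;-0.0013 -0.0021 0 0 0 0 255;-0.0013 -0.0021 0 0 0 0 255"}}

```text
t: 8.57
tcp_pos: [529.6, -281.3, 32.1]
tcp_rot: [3.138, -0.001, 2.59]
contact_force: [4.5, 5.1, 0.1]
width: 0.0
```

```bash
python3 - <<'E'
from h import *
from rig import ctrl
s=ctrl.sense(); print(s['tcp_pos'],cf(s['tcp_pos']),s['tcp_rot'],s['width'],s['contact_force'])
E
```

```text
[ 529.5664506  -281.31450682   32.11035596] [-22.19482779  75.83673939] [ 3.13753235e+00 -8.58050892e-04  2.58984371e+00] 0.00043794816848429115 [4.45353181 5.11148787 0.05046698]
```

>>> {"method": "carry_out", "body": {"targets": "0.004 0.006 0 0 0 0 255;0.0074 0.0119 0.005 0 0 0 255;0.0074 0.0119 0.03 0 0 0 255;0.0074 0.0119 0.055 0 0 0 210;0.0074 0.0119 0.055 0 0 0 210"}}

```text
t: 8.98
tcp_pos: [537.5, -275.6, 92.2]
tcp_rot: [-3.14, 0.01, 2.587]
contact_force: [0.8, -0.0, 1.3]
width: 0.177
```

```bash
python3 - <<'E'
from h import *
from rig import ctrl
s=ctrl.sense(); print(s['tcp_pos'],cf(s['tcp_pos']),s['tcp_rot'],s['width'],s['contact_force'])
f=grab("wrist","w7");crop(f,20,160,276,300,3,"pics/w7b.png")
E
```

```text
[ 537.52753455 -275.62461336   92.17396551] [-18.41132684  84.86108788] [-3.13953092  0.00953465  2.58668193] 0.17681721393760852 [ 0.76722294 -0.01623148  1.30660763]
```

View pics/w7b.png

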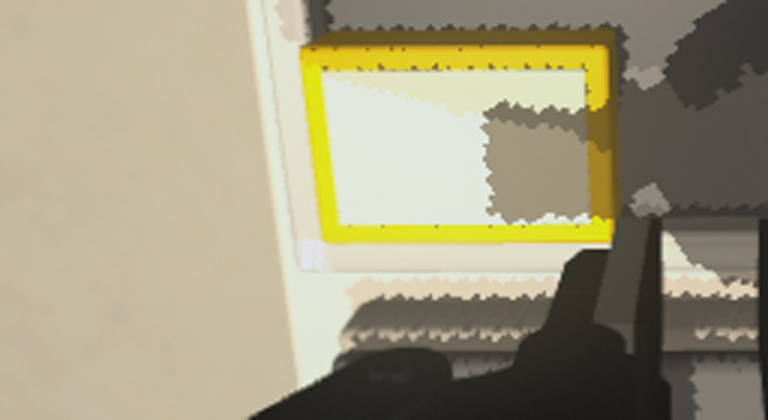

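>>> {"method": "carry_out", "body": {"targets": "-0.022 -0.0076 0 0 0 0 210;-0.044 -0.0152 0 0 0 0 210;-0.0658 -0.0228 0 0 0 0 210;-0.0658 -0.0228 -0.025 0 0 0 210;-0.0658 -0.0228 -0.05 0 0 0 210;-0.0658 -0.0228 -0.058 0 0 0 210;-0.0658 -0.0228 -0.058 0 0 0 210;-0.0658 -0.0228 -0.058 0 0 0 210"}}

```text
t: 9.7
tcp_pos: [469.3, -295.3, 29.0]
tcp_rot: [-3.141, -0.001, 2.588]
contact_force: [-1.1, 0.1, 0.5]
width: 0.177
```

```bash
python3 - <<'E'
from h import *
from rig import ctrl
s=ctrl.sense(); print(s['tcp_pos'],cf(s['tcp_pos']),s['tcp_rot'],s['width'],s['contact_force'])
E
```

```text
[ 469.32935392 -295.3261773    28.97214001] [-66.08248323  32.26256783] [-3.14084869e+00 -1.20823441e-03  2.58784199e+00] 0.17737800176186577 [-1.08273205  0.08311037  0.51047515]
```

Push to x ≈ -54.5 plus a little preload (15 mm).

>>> {"method": "carry_out", "body": {"targets": "0.003 -0.0018 0 0 0 0 210;0.006 -0.0037 0 0 0 0 210;0.0085 -0.0053 0 0 0 0 210;0.0105 -0.0065 0 0 0 0 210;0.0119 -0.0074 0 0 0 0 210;0.0128 -0.0079 0 0 0 0 210;0.0128 -0.0079 0 0 0 0 210"}}

```text
t: 10.28
tcp_pos: [479.6, -301.0, 29.1]
tcp_rot: [3.141, -0.008, 2.588]
contact_force: [-4.7, 3.2, 4.0]
width: 0.176
```

```bash
python3 - <<'E'
from h import *
from rig import ctrl
s=ctrl.sense(); print(s['tcp_pos'],cf(s['tcp_pos']),s['tcp_rot'],s['width'],s['contact_force'])
E
```

```text
[ 479.57428639 -300.95884036   29.05551776] [-54.40617611  32.8536571 ] [ 3.14079824 -0.00798641  2.58811128] 0.17580902618889527 [-4.69091272  3.24034791  4.001702  ]
```

>>> {"method": "carry_out", "body": {"targets": "-0.006 0.004 0 0 0 0 210;-0.0128 0.0079 0 0 0 0 210;-0.0128 0.0079 0.03 0 0 0 210;-0.005 0.02 0.065 0 0 0 0;0.01 0.03 0.1 0 0 0 0;0.02 0.04 0.14 0 0 0 0;0.023 0.04 0.17 0 0 0 0;0.023 0.04 0.17 0 0 0 0"}}

```text
t: 10.95
tcp_pos: [510.9, -264.4, 206.6]
tcp_rot: [3.139, 0.017, 2.591]
contact_force: [0.8, 0.1, -0.9]
width: 0.871
```

>>> {"method": "carry_out", "body": {"targets": "0 0 0 0 0 0 0;0 0 0 0 0 0 0;0 0 0 0 0 0 0"}}

```text
t: 11.2
tcp_pos: [504.2, -262.8, 197.8]
tcp_rot: [-3.141, -0.003, 2.587]
contact_force: [-0.0, -0.9, -0.4]
width: 1.0
```

```bash
python3 - <<'E'
from h import *
from rig import ctrl
s=ctrl.sense(); print(s['tcp_pos'],cf(s['tcp_pos']),s['tcp_rot'],s['width'],s['contact_force'])
f=grab("wrist","w8");crop(f,0,0,512,384,1.5,"pics/w8b.png")
f=grab("side","s8");f=grab("scene","c8")
E
```

```text
[ 504.15310158 -262.76886574  197.75752806] [-53.56199611  78.26158238] [-3.14114418e+00 -3.11639391e-03  2.58704004e+00] 1.0000248863181078 [-0.03438172 -0.94584389 -0.39874076]
```

View pics/w8b.png

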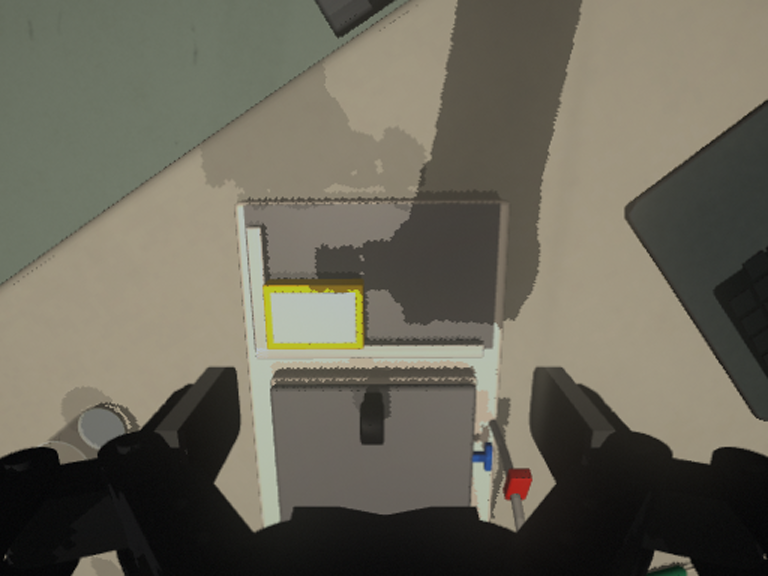

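View pics/c8.png

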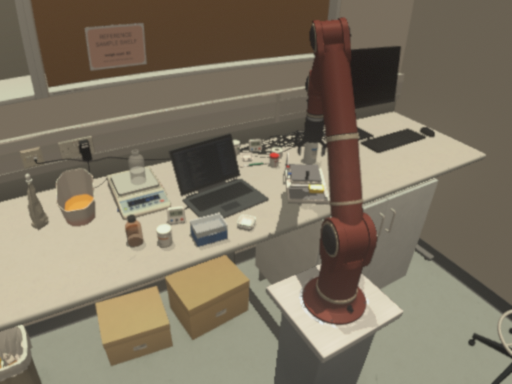

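```bash
python3 - <<'E'
from h import *
crop(load("w8"),290,255,370,355,7,"pics/a.png")
crop(load("s8"),285,205,325,245,14,"pics/b.png")
crop(load("w1"),310,225,370,285,9,"pics/c.png")
E
```

```text
(no output)
```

View pics/a.png

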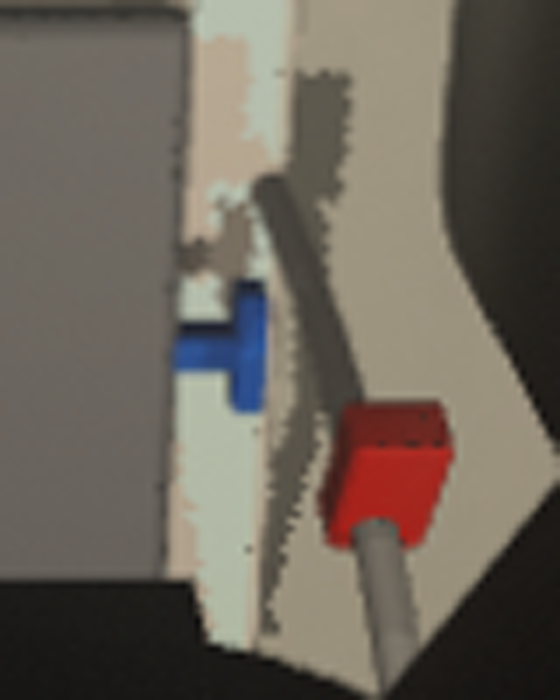

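View pics/b.png

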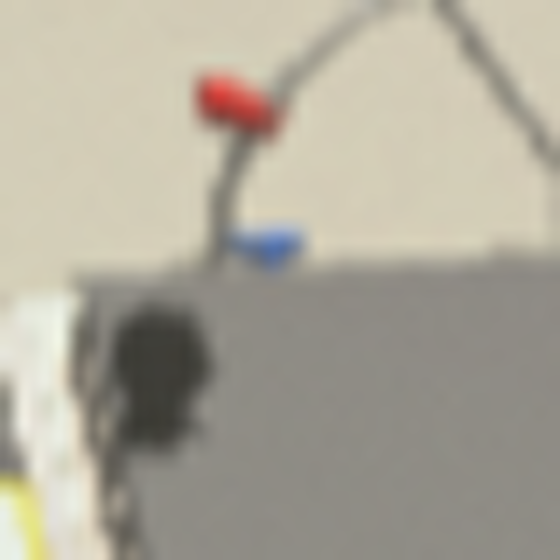

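View pics/c.png

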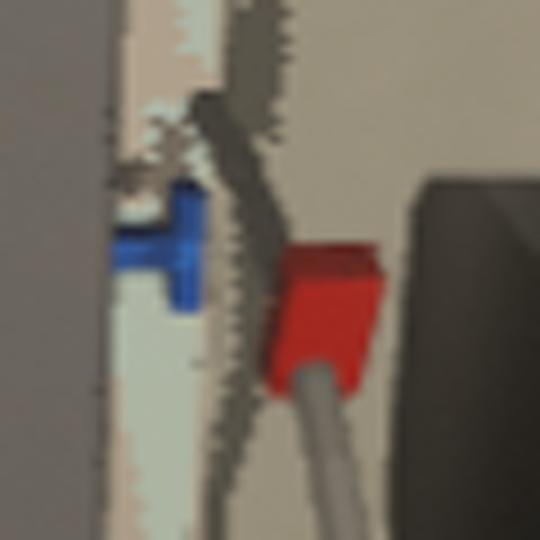

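```bash
python3 - <<'E'
from h import *
w8,w1,s8=load("w8"),load("w1"),load("s8")
A=lambda u,v:((u+.5)/7-.5+290,(v+.5)/7-.5+255)
B=lambda u,v:((u+.5)/14-.5+285,(v+.5)/14-.5+205)
C=lambda u,v:((u+.5)/9-.5+310,(v+.5)/9-.5+225)
r=lambda p:[*cf(p).round(1),round(p[2],1)]
print("ptr z46",[r(p) for p in onz(w8,[A(250,347),A(250,283),A(250,410)],46)],[r(p) for p in onz(w1,[C(188,248)],46)])
print("ptr tri",r(tri([w8,s8],[A(250,347),B(268,246)])),r(tri([w8,w1],[A(250,347),C(188,248)])))
# mark: centre of box ~ 
print("mark tri w8/s8",r(tri([w8,s8],[A(390,480),B(237,106)])),"w1/s8",r(tri([w1,s8],[C(325,320),B(237,106)])))
d=(load("w8")['frame'])
# grip: project candidates
for X in (24,27,30,33):
    c=w(X,71)
    P=[]
    for t in np.linspace(0,2*np.pi,24,endpoint=False):
        q=w(X+13*np.cos(t),71); P.append([q[0],q[1],76+13*np.sin(t)])
    for n in("w8","w1"):
        v=proj(load(n),P); print(X,n,v[:,1].min().round(1),v[:,1].max().round(1),v[:,0].mean().round(1))
E
python3 - <<'E'
import cv2,sys
sys.path.insert(0,'.')
import os; os.chdir('.')
from h import *
for n in("w8","w1"):
    f=load(n)['frame']; c=248 if n=="w8" else 272
    print(n,[(i,int(f[i,c].sum())) for i in range(205,305,1) if f[i,c].sum()<200])
E
```

```text
ptr z46 [[np.float64(77.0), np.float64(149.7), np.float64(46.0)], [np.float64(66.3), np.float64(149.0), np.float64(46.0)], [np.float64(87.8), np.float64(150.3), np.float64(46.0)]] [[np.float64(77.1), np.float64(149.6), np.float64(46.0)]]
ptr tri [np.float64(77.4), np.float64(149.8), np.float64(46.0)] [np.float64(77.4), np.float64(149.8), np.float64(45.4)]
mark tri w8/s8 [np.float64(67.2), np.float64(158.2), np.float64(89.6)] w1/s8 [np.float64(67.0), np.float64(158.1), np.float64(89.5)]
24 w8 257.7 287.4 248.0
24 w1 212.5 234.3 272.0
27 w8 260.7 290.4 248.0
27 w1 214.9 236.6 272.0
30 w8 263.7 293.3 248.0
30 w1 217.3 238.9 272.0
33 w8 266.7 296.3 248.0
33 w1 219.6 241.3 272.0
w8 [(227, 199), (256, 166), (257, 152), (258, 155), (259, 160), (260, 161), (261, 143), (262, 113), (263, 114), (264, 111), (265, 110), (266, 112), (267, 112), (268, 108), (269, 108), (270, 107), (271, 107), (272, 111), (273, 111), (274, 107), (275, 107), (276, 112), (277, 112), (278, 112), (279, 116), (280, 118), (281, 124), (282, 132), (283, 139), (284, 142), (285, 138), (286, 137), (287, 133), (288, 125), (289, 118), (290, 116), (291, 109), (292, 107), (293, 108), (294, 105), (295, 104), (296, 189)]
w1 [(214, 187), (215, 148), (216, 151), (217, 152), (218, 116), (219, 109), (220, 111), (221, 111), (222, 112), (223, 113), (224, 115), (225, 115), (226, 120), (227, 117), (228, 120), (229, 127), (230, 119), (231, 139), (232, 142), (233, 139), (234, 131), (235, 126), (236, 122), (237, 118), (238, 118), (239, 113), (240, 117), (241, 145)]
```

```bash
cat > markfit.py <<'E'
from h import *
from scipy.optimize import minimize
HX=164.4
def box(th,rc,yc,ext):
    u=np.array([-np.cos(th),0,np.sin(th)]);v=np.array([0,1.,0]);t=np.array([np.sin(th),0,np.cos(th)])
    P=[]
    for a in(-1,1):
        for b in(-1,1):
            for c in(-1,1):
                p=np.array([HX,yc,46])+u*(rc+a*ext[0]/2)+v*b*ext[1]/2+t*c*ext[2]/2
                q=w(p[0],p[1]);P.append([q[0],q[1],p[2]])
    return np.array(P)
obs=[]
for n,(x0,y0,x1,y1) in {"w8":(325,300,365,350),"w1":(330,240,360,280),"s8":(294,205,310,219)}.items():
    f=load(n);im=f['frame'][y0:y1,x0:x1].astype(float)
    red=np.clip((im[...,0]-np.maximum(im[...,1],im[...,2]))/(im.max(-1)+1)/.7,0,1)
    if n[0]=='s': red=np.clip((im[...,0]-im[...,1])-25,0,None);red/=red.max()*.9;red=np.clip(red,0,1)
    else: red=(red>.5).astype(float)
    obs.append((f,red,x0,y0)); print(n,red.sum())
def cost(p,ext):
    c=0
    P=box(p[0],p[1]*100,p[2]*100,ext)
    for i,(f,red,x0,y0) in enumerate(obs):
        S=16
        v=proj(f,P)+np.array(dxy[i])
        uv=((v-[x0,y0]+.5)*S).astype(np.float32)
        h,wd=red.shape; m=np.zeros((h*S,wd*S),np.uint8)
        cv2.fillConvexPoly(m,cv2.convexHull(uv).astype(np.int32),255)
        m=cv2.resize(m,(wd,h),interpolation=cv2.INTER_AREA)/255.
        c+=((m-red)**2).sum()/red.sum()
    return c
dxy=[(0,0)]*3
if __name__=="__main__":
  for ext in[(24,13,8),(8,13,24),(13,24,8),(24,8,13)]:
    best=None
    for th0 in(.4,.5):
        for rc in (1.02,1.1):
            r=minimize(cost,[th0,rc,1.58],args=(ext,),method='Nelder-Mead',options=dict(initial_simplex=[[th0,rc,1.58],[th0+.06,rc,1.58],[th0,rc+.06,1.58],[th0,rc,1.62]]))
            if best is None or r.fun<best.fun: best=r
    print(ext,best.x,best.fun)
E
python3 markfit.py
```

```text
w8 292.0
w1 179.0
s8 10.082125603864736
(24, 13, 8) [0.43570853 1.08559957 1.57299758] 1.3016390601943133
(8, 13, 24) [0.39494111 1.09308266 1.57451834] 2.4664631446866405
(13, 24, 8) [0.40384931 1.06167619 1.64527641] 2.2697969594125222
(24, 8, 13) [0.44034235 1.08348166 1.56605159] 1.7257945156114707
```

>>> {"method": "carry_out", "body": {"targets": "0.023 -0.017 -0.01 0 0 0 120;0.046 -0.034 -0.03 0 0 0 120;0.0692 -0.0513 -0.05 0 0 0 120;0.0692 -0.0513 -0.07 0 0 0 120;0.0692 -0.0513 -0.07 0 0 0 120;0.0692 -0.0513 -0.07 0 0 0 120"}}

```text
t: 11.85
tcp_pos: [573.1, -313.7, 127.2]
tcp_rot: [-3.141, -0.005, 2.587]
contact_force: [-0.8, -0.2, 0.5]
width: 0.529
```

```bash
python3 - <<'E'
from h import *
from rig import ctrl
s=ctrl.sense(); print(s['tcp_pos'],cf(s['tcp_pos']),s['tcp_rot'],s['width'],s['contact_force'],s['q'])
f=grab("wrist","w9");crop(f,0,0,512,384,1.5,"pics/w9b.png")
E
```

```text
[ 573.14517201 -313.71168631  127.16424777] [31.90623192 71.17224186] [-3.14118658 -0.00535855  2.58730264] 0.5285228402613592 [-0.78365546 -0.22245637  0.53524167] [ 0.31743645  0.73940794  0.26635749  1.53044566 -0.22675337  0.90765524
  1.67492529]
```

View pics/w9b.png

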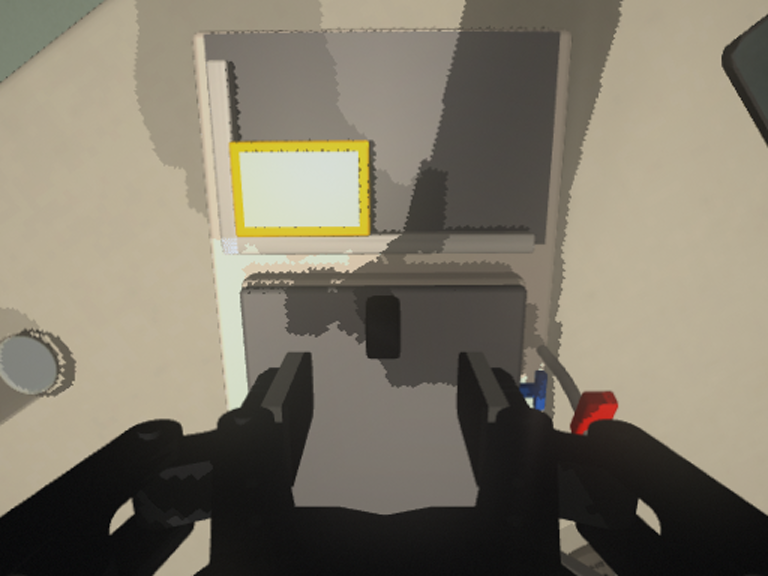

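>>> {"method": "carry_out", "body": {"targets": "0 0 -0.025 0 0 0 120;0 0 -0.05 0 0 0 120;0 0 -0.066 0 0 0 120;0 0 -0.068 0 0 0 120;0 0 -0.068 0 0 0 120", "force": 45}}

```text
t: 12.32
tcp_pos: [574.6, -314.1, 62.1]
tcp_rot: [3.141, 0.0, 2.588]
contact_force: [-0.2, -0.6, 1.0]
width: 0.528
```

>>> {"method": "carry_out", "body": {"targets": "0 0 0 0 0 0 255;0 0 0 0 0 0 255;0 0 0 0 0 0 255;0 0 0 0 0 0 255;0 0 0 0 0 0 255;0 0 0 0 0 0 255", "force": 45}}

```text
t: 12.82
tcp_pos: [575.2, -315.9, 63.4]
tcp_rot: [-3.14, 0.003, 2.588]
contact_force: [-1.6, -0.4, 7.4]
width: 0.152
```

```bash
python3 - <<'E'
from h import *
from rig import ctrl
s=ctrl.sense(); print(s['tcp_pos'],cf(s['tcp_pos']),s['tcp_rot'],s['width'],s['contact_force'])
f=grab("wrist","w10");crop(f,0,0,512,384,1.5,"pics/w10b.png")
E
```

```text
[ 575.20494198 -315.91103479   63.41799743] [34.81440236 70.38336246] [-3.14047659  0.00343112  2.58786865] 0.15245797009394188 [-1.56310149 -0.41624188  7.38740246]
```

View pics/w10b.png

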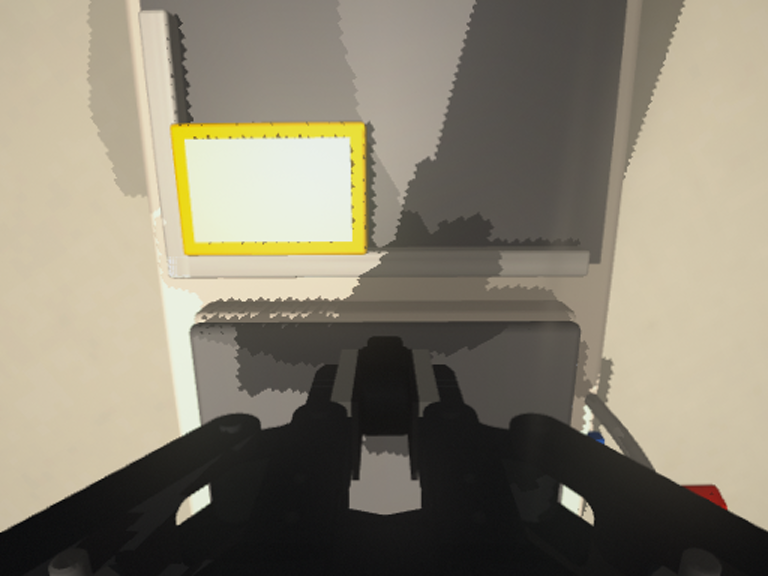

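>>> {"method": "carry_out", "body": {"targets": "0.0015 -0.001 0.0065 0 0 0 255;0.0031 -0.0019 0.013 0 0 0 255;0.0052 -0.0032 0.0195 0 0 0 255;0.0073 -0.0045 0.0256 0 0 0 255;0.0099 -0.0061 0.0317 0 0 0 255;0.0125 -0.0078 0.0377 0 0 0 255;0.0156 -0.0097 0.0434 0 0 0 255;0.0188 -0.0116 0.049 0 0 0 255"}}

```text
t: 13.53
tcp_pos: [592.0, -326.1, 108.7]
tcp_rot: [-3.14, -0.004, 2.587]
contact_force: [1.1, -4.3, -12.8]
width: 0.155
```

>>> {"method": "carry_out", "body": {"targets": "0 0 0 0 0 0 255;0 0 0 0 0 0 255;0 0 0 0 0 0 255"}}

```text
t: 13.78
tcp_pos: [592.7, -326.5, 109.8]
tcp_rot: [-3.14, -0.001, 2.587]
contact_force: [0.7, -5.0, -10.7]
width: 0.154
```

```bash
python3 - <<'E'
from h import *
from rig import ctrl
s=ctrl.sense(); print(s['tcp_pos'],cf(s['tcp_pos']),s['tcp_rot'],s['width'],s['contact_force'],s['wrist_torque'])
f=grab("wrist","w11");crop(f,0,0,512,384,1.5,"pics/w11b.png")
f=grab("side","s11");crop(f,265,195,345,255,9,"pics/s11b.png")
E
```

```text
[ 592.67550725 -326.51525481  109.75689869] [55.25077038 70.54146104] [-3.14032248e+00 -8.56890234e-04  2.58727699e+00] 0.15442411419887234 [  0.71084245  -4.97314964 -10.6626486 ] [-0.93761246  0.05837087  0.15986309]
```

View pics/w11b.png

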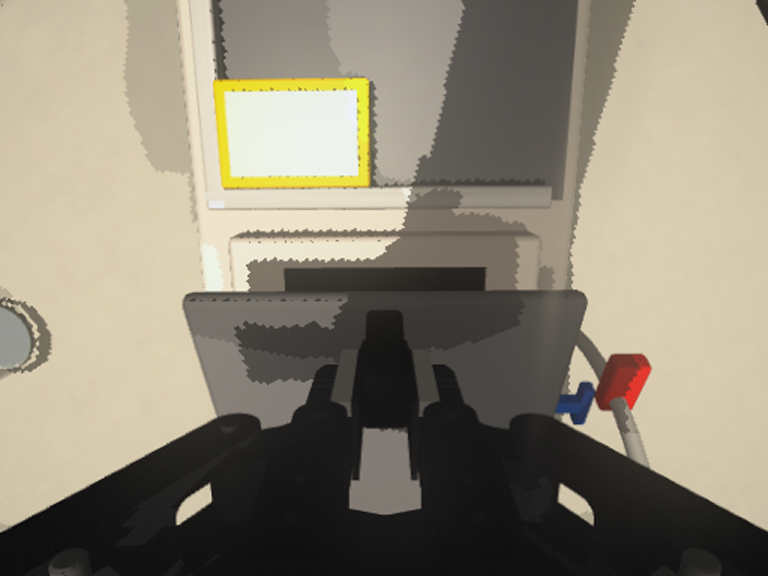

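View pics/s11b.png

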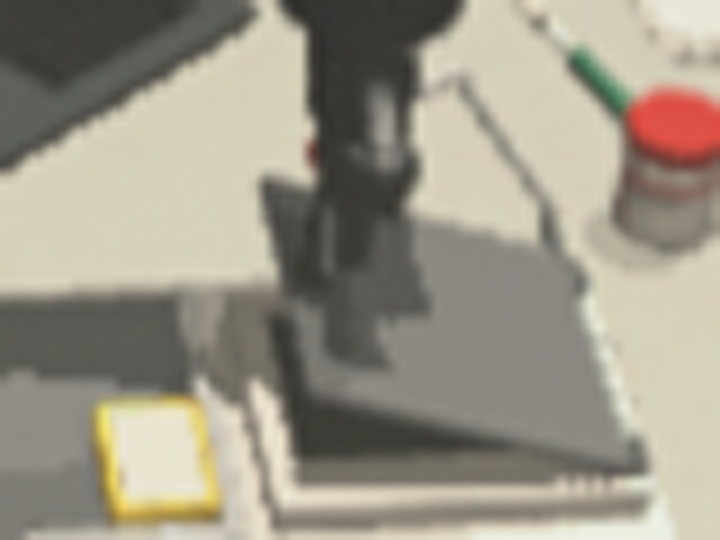

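```bash
python3 - <<'E'
from h import *
crop(load("w11"),360,215,445,315,7.5,"pics/d.png")
E
```

```text
(no output)
```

View pics/d.png

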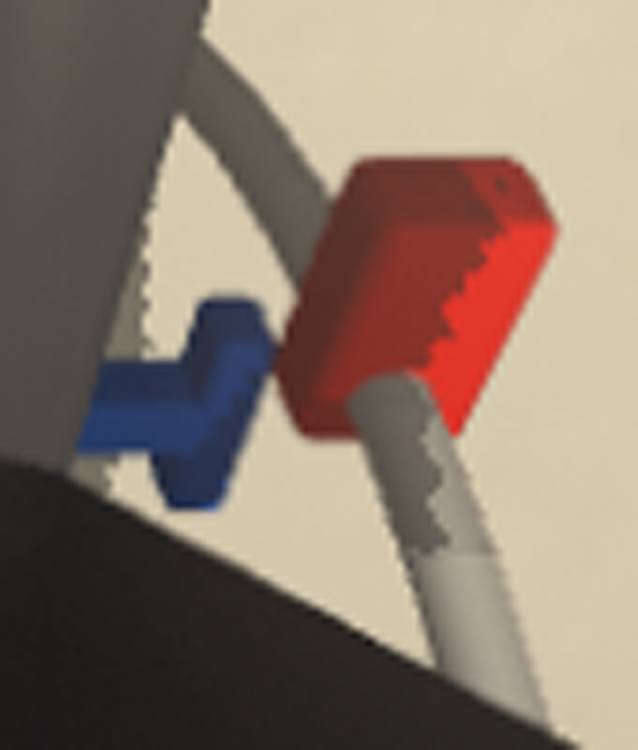

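```bash
python3 - <<'E'
from markfit import *
f=load("w11")
D=lambda v:((v-np.array([360,215])+.5)*7.5-.5)
lab=[(a,b,c) for a in(-1,1) for b in(-1,1) for c in(-1,1)]
for th in(.40,.436,.47):
    v=D(proj(f,box(th,109,157.5,(24,13,8))))
    print(th,[(l,*p.round().astype(int)) for l,p in zip(lab,v)])
pb=lambda th:box(th,87,149.8,(22,4.5,5))
for th in(.36,.38,.40):
    v=D(proj(f,pb(th))); print(th,[(l,*p.round().astype(int)) for l,p in zip(lab,v)])
E
```

```text
w8 292.0
w1 179.0
s8 10.082125603864736
0.4 [((-1, -1, -1), np.int64(261), np.int64(323)), ((-1, -1, 1), np.int64(296), np.int64(404)), ((-1, 1, -1), np.int64(426), np.int64(322)), ((-1, 1, 1), np.int64(466), np.int64(403)), ((1, -1, -1), np.int64(349), np.int64(99)), ((1, -1, 1), np.int64(390), np.int64(180)), ((1, 1, -1), np.int64(528), np.int64(98)), ((1, 1, 1), np.int64(575), np.int64(179))]
0.436 [((-1, -1, -1), np.int64(276), np.int64(357)), ((-1, -1, 1), np.int64(311), np.int64(444)), ((-1, 1, -1), np.int64(444), np.int64(356)), ((-1, 1, 1), np.int64(484), np.int64(442)), ((1, -1, -1), np.int64(371), np.int64(141)), ((1, -1, 1), np.int64(413), np.int64(228)), ((1, 1, -1), np.int64(554), np.int64(140)), ((1, 1, 1), np.int64(602), np.int64(227))]
0.47 [((-1, -1, -1), np.int64(290), np.int64(391)), ((-1, -1, 1), np.int64(325), np.int64(483)), ((-1, 1, -1), np.int64(460), np.int64(390)), ((-1, 1, 1), np.int64(500), np.int64(481)), ((1, -1, -1), np.int64(392), np.int64(185)), ((1, -1, 1), np.int64(434), np.int64(278)), ((1, 1, -1), np.int64(578), np.int64(184)), ((1, 1, 1), np.int6
[... 408 characters left out ...]
p.int64(153), np.int64(492)), ((-1, -1, 1), np.int64(171), np.int64(542)), ((-1, 1, -1), np.int64(206), np.int64(491)), ((-1, 1, 1), np.int64(225), np.int64(541)), ((1, -1, -1), np.int64(218), np.int64(310)), ((1, -1, 1), np.int64(239), np.int64(360)), ((1, 1, -1), np.int64(275), np.int64(310)), ((1, 1, 1), np.int64(298), np.int64(359))]
0.4 [((-1, -1, -1), np.int64(158), np.int64(507)), ((-1, -1, 1), np.int64(176), np.int64(558)), ((-1, 1, -1), np.int64(212), np.int64(506)), ((-1, 1, 1), np.int64(231), np.int64(557)), ((1, -1, -1), np.int64(226), np.int64(329)), ((1, -1, 1), np.int64(247), np.int64(380)), ((1, 1, -1), np.int64(284), np.int64(329)), ((1, 1, 1), np.int64(306), np.int64(380))]
```

>>> {"method": "carry_out", "body": {"targets": "0.0021 -0.0013 0.0035 0 0 0 255;0.0042 -0.0026 0.007 0 0 0 255;0.0042 -0.0026 0.007 0 0 0 255;0.0042 -0.0026 0.007 0 0 0 255"}}

```text
t: 14.22
tcp_pos: [596.8, -329.0, 116.5]
tcp_rot: [-3.14, -0.001, 2.587]
contact_force: [0.6, -4.7, -11.9]
width: 0.153
```

```bash
python3 - <<'E'
from h import *
from rig import ctrl
s=ctrl.sense(); p=s['tcp_pos'];print(p,cf(p),s['width'],s['contact_force'])
from scipy.optimize import brentq
print("theta z",brentq(lambda t:132*np.sin(t)+30*np.cos(t)-30-(p[2]-63.4),0,1),"x",brentq(lambda t:132-132*np.cos(t)+30*np.sin(t)-(cf(p)[0]-34.8),0,1))
f=grab("wrist","w12");crop(f,350,205,445,305,7.5,"pics/e.png")
f=grab("side","s12");f=grab("scene","c12")
crop(f,270,150,340,210,10,"pics/f.png")
E
```

```text
[ 596.81234302 -329.04341255  116.54993832] [60.09891144 70.56426628] 0.15252518186744618 [  0.62763842  -4.72144663 -11.91243275]
theta z 0.43797045126579087 x 0.4393753637464212
```

View pics/e.png

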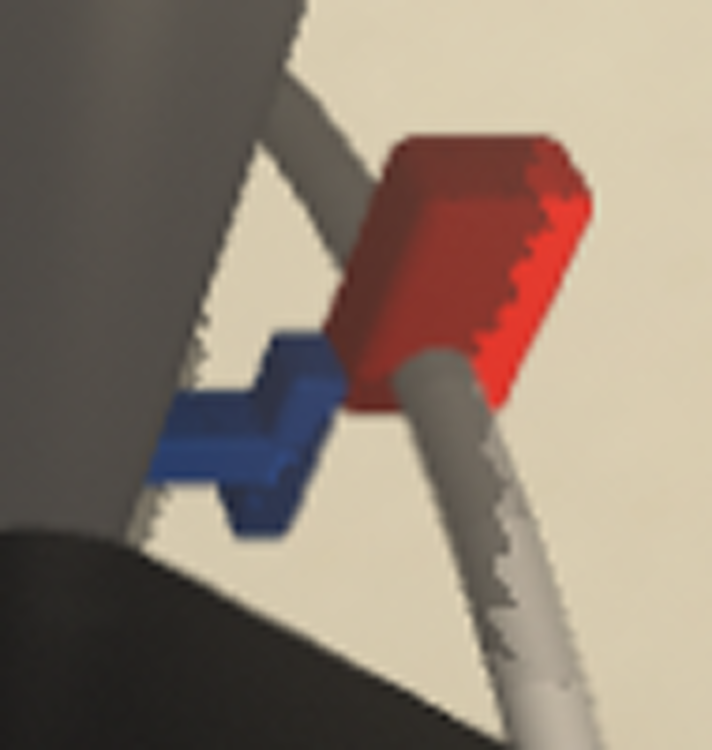

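View pics/f.png

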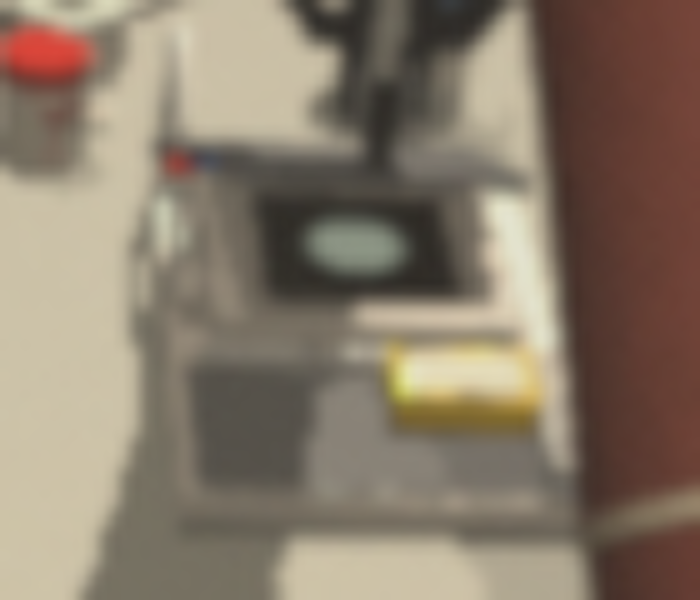

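```bash
python3 - <<'E' 2>&1 | tail -n +4
from markfit import *
f=load("w12")
D=lambda v:((v-np.array([350,205])+.5)*7.5-.5)
lab=[(a,b,c) for a in(-1,1) for b in(-1,1) for c in(-1,1)]
def show(n,P): print(n,[("%+d%+d%+d"%l,int(p[0]),int(p[1])) for l,p in zip(lab,D(proj(f,P)))])
for th in(.42,.44,.46): show(th,box(th,110,157.5,(24,13,8)))
for th in(.40,.42,.44): show(th,box(th,87,149.8,(22,4.5,5)))
# colour masks extents
x0,y0=350,205
im=f['frame'].astype(int)
blue=(im[...,2]-im[...,0]>25); red=(im[...,0]-im[...,1]>40)
for n,m in(("blue",blue),("red",red)):
    m=m.copy(); m[:y0]=0;m[305:]=0;m[:,:x0]=0;m[:,445:]=0
    ys,xs=np.nonzero(m); print(n,xs.min(),xs.max(),ys.min(),ys.max(),xs.mean(),ys.mean(),"zoom rows",(ys.min()-y0)*7.5,(ys.max()+1-y0)*7.5)
E
```

```text
0.42 [('-1-1-1', 319, 313), ('-1-1+1', 352, 392), ('-1+1-1', 482, 312), ('-1+1+1', 520, 391), ('+1-1-1', 406, 90), ('+1-1+1', 446, 168), ('+1+1-1', 583, 89), ('+1+1+1', 628, 168)]
0.44 [('-1-1-1', 327, 331), ('-1-1+1', 360, 413), ('-1+1-1', 491, 330), ('-1+1+1', 530, 412), ('+1-1-1', 418, 113), ('+1-1+1', 458, 194), ('+1+1-1', 597, 112), ('+1+1+1', 642, 194)]
0.46 [('-1-1-1', 335, 350), ('-1-1+1', 368, 435), ('-1+1-1', 501, 349), ('-1+1+1', 539, 434), ('+1-1-1', 430, 136), ('+1-1+1', 470, 221), ('+1+1-1', 610, 136), ('+1+1+1', 656, 221)]
0.4 [('-1-1-1', 209, 489), ('-1-1+1', 226, 537), ('-1+1-1', 262, 488), ('-1+1+1', 280, 536), ('+1-1-1', 274, 309), ('+1-1+1', 294, 357), ('+1+1-1', 330, 309), ('+1+1+1', 351, 357)]
0.42 [('-1-1-1', 215, 503), ('-1-1+1', 232, 552), ('-1+1-1', 268, 502), ('-1+1+1', 286, 552), ('+1-1-1', 281, 328), ('+1-1+1', 301, 377), ('+1+1-1', 338, 327), ('+1+1+1', 359, 377)]
0.44 [('-1-1-1', 220, 517), ('-1-1+1', 237, 568), ('-1+1-1', 273, 517), ('-1+1+1', 291, 568), ('+1-1-1', 289, 346), ('+1-1+1', 309, 398), ('+1+1-1', 347, 346), ('+1+1+1', 368, 397)]
blue 370 395 250 275 383.3209169054441 262.87965616045847 zoom rows 337.5 532.5
red 393 428 223 259 411.80652962515114 239.546553808948 zoom rows 135.0 412.5
```

>>> {"method": "carry_out", "body": {"targets": "0.0011 -0.0007 0.0018 0 0 0 255;0.0011 -0.0007 0.0018 0 0 0 255;0.0011 -0.0007 0.0018 0 0 0 255;0.0011 -0.0007 0.0018 0 0 0 255"}}

```text
t: 14.7
tcp_pos: [597.7, -329.6, 117.9]
tcp_rot: [-3.14, -0.002, 2.587]
contact_force: [1.6, -6.4, -12.8]
width: 0.149
```

```bash
python3 - <<'E' | tail -n +4
from markfit import *
from rig import ctrl
from scipy.optimize import brentq
s=ctrl.sense(); p=s['tcp_pos'];print(p,cf(p),s['width'],s['contact_force'])
print("theta z",brentq(lambda t:132*np.sin(t)+30*np.cos(t)-30-(p[2]-63.4),0,1),"x",brentq(lambda t:132-132*np.cos(t)+30*np.sin(t)-(cf(p)[0]-34.8),0,1))
f=grab("wrist","w13");
im=cv2.resize(f["frame"][205:305,350:445,::-1],None,fx=7.5,fy=7.5,interpolation=cv2.INTER_CUBIC)
D=lambda v:((v-np.array([350,205])+.5)*7.5-.5)
raw=im.copy()
E_=[(0,1),(2,3),(4,5),(6,7),(0,2),(1,3),(4,6),(5,7),(0,4),(1,5),(2,6),(3,7)]
for P,c in((box(.445,110,157,(24,11.5,8)),(0,255,255)),(box(.44,87,149.8,(22,4.5,5)),(255,255,0))):
    v=D(proj(f,P)).astype(int)
    for a,b in E_: cv2.line(im,tuple(map(int,v[a])),tuple(map(int,v[b])),c,1)
cv2.imwrite("pics/g.png",im); cv2.imwrite("pics/graw.png",raw)
f=grab("side","s13");crop(f,265,195,345,255,9,"pics/s13b.png")
E
```

```text
[ 597.70390933 -329.59588171  117.92807942] [61.14777284 70.56271219] 0.1491337911068648 [  1.58290612  -6.36265167 -12.82340096]
theta z 0.45093803005141675 x 0.4518671337745706
```

View pics/g.png

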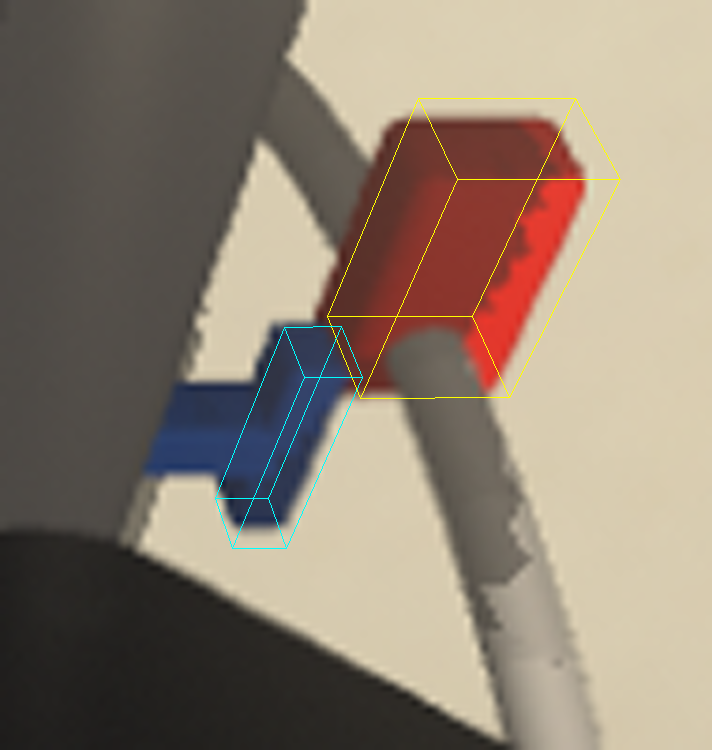

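View pics/s13b.png

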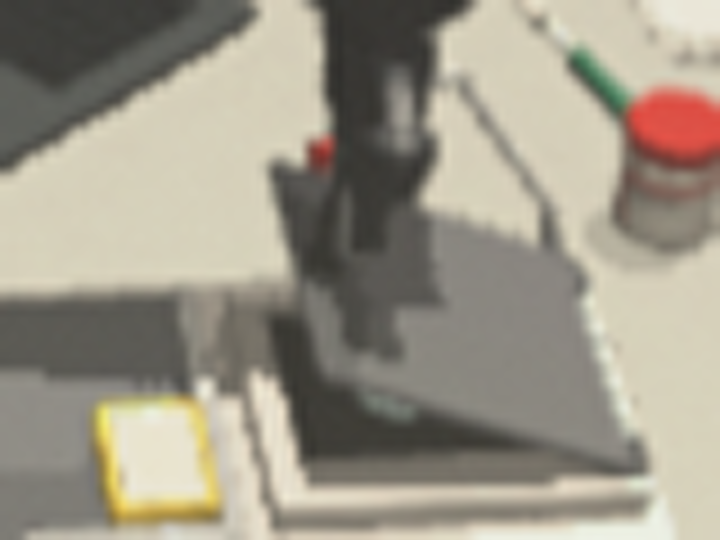

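>>> {"method": "carry_out", "body": {"targets": "0 0 0 0 0 0 255;0 0 0 0 0 0 255;0 0 0 0 0 0 255;0 0 0 0 0 0 255;0 0 0 0 0 0 255;0 0 0 0 0 0 255;0 0 0 0 0 0 255;0 0 0 0 0 0 255"}}

```text
t: 15.47
tcp_pos: [597.7, -329.6, 117.9]
tcp_rot: [-3.14, -0.002, 2.587]
contact_force: [1.6, -4.8, -12.7]
width: 0.152
```

```bash
python3 - <<'E'
from h import *
from rig import ctrl
s=ctrl.sense(); p=s['tcp_pos'];print(p,cf(p),s['width'],s['contact_force'])
f=grab("wrist","w14");crop(f,0,0,512,384,1.5,"pics/w14b.png");crop(f,350,205,445,305,7.5,"pics/h.png")
f=grab("side","s14");f=grab("scene","c14")
E
```

```text
[ 597.70742438 -329.60658684  117.92034094] [61.15638872 70.5554512 ] 0.15185560193653347 [  1.61123752  -4.75102896 -12.7138439 ]
```

View pics/w14b.png

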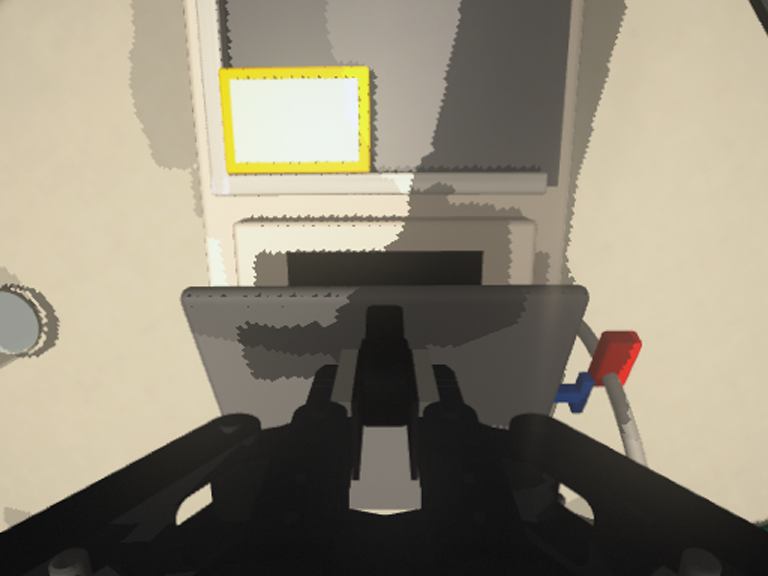

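View pics/h.png

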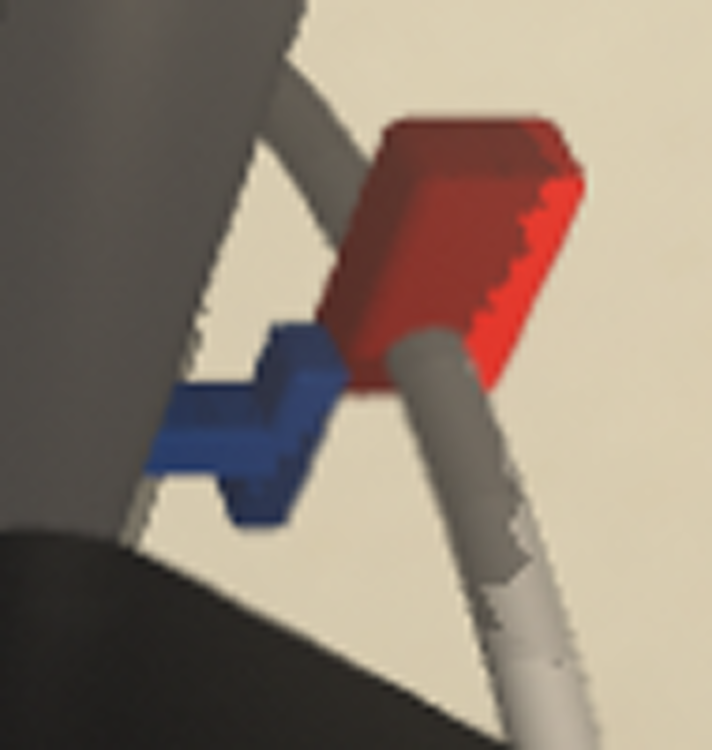

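View pics/s14.png

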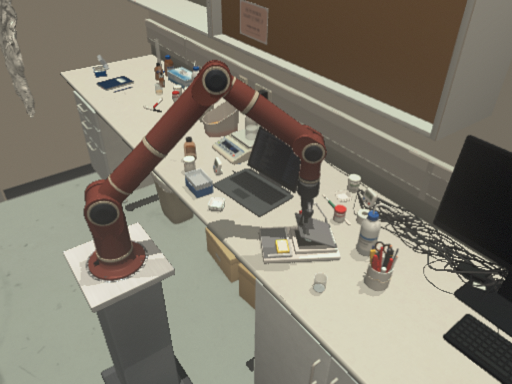

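```bash
python3 - <<'E'
from h import *
f=load("w14");crop(f,125,20,385,140,3,"pics/i.png")
E
```

```text
(no output)
```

View pics/i.png

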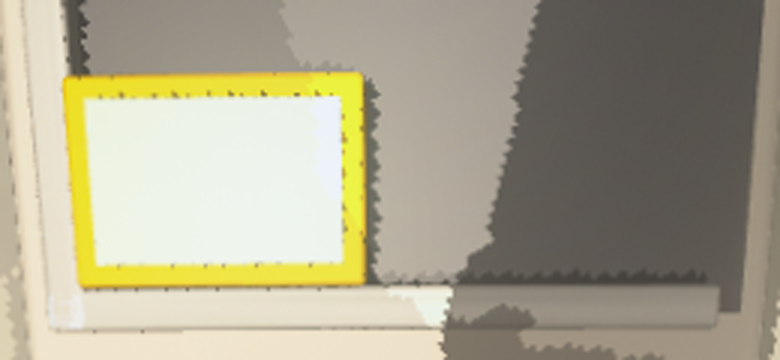

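```bash
python3 - <<'E'
from h import *
f=load("w14")
C=lambda u,v:((u+.5)/3-.5+125,(v+.5)/3-.5+20)
r=lambda P:[cf(p).round(1).tolist() for p in P]
print("tile z40",r(onz(f,[C(63,80),C(364,72),C(366,284),C(80,286)],40)))
print("fence z32",r(onz(f,[C(66,10),C(718,286),C(400,286)],32)))
E
```

```text
tile z40 [[-42.1, 1.3], [-43.3, 64.4], [-0.1, 64.5], [0.1, 1.6]]
fence z32 [[-57.5, 0.5], [0.4, 144.4], [0.6, 72.0]]
```

```bash
python3 - <<'E'
from rig import ctrl
print(ctrl.sign_off()); s=ctrl.sense(); print(s['t'],s['tcp_pos'],s['width'])
E
```

```text
the job is handed in; nothing more can be done
None
the job is handed in; nothing more can be done
```

The tile is pushed into the fence corner, and the lid is held open with its pointer at the red mark. I handed the job in at about 15.6 s with the gripper still holding the grip.

- **Tile:** With the lid shut, I pushed it against the rear fence, then the right fence, then the rear fence again. Each push ended on firm contact at about 6 N. In the last wrist picture both tile faces lie within about 1 mm of the fences, which is the measuring noise, and it looks square.
- **Lid:** I pinched the grip with 45 N and raised the lid along its arc. In the last close-up the pointer tip sits level with the middle of the mark's inner face, to about 0.005 rad. The pose and grip did not change over a 0.7 s hold.
- **Checks that disagreed:** The arm's own position gives a lid angle of 0.451 rad. My separate fits of the mark from the pictures gave 0.436 to 0.44 rad. The pointer read about 0.015 rad lower in the pictures than by the arm, so I trusted the view of the two together. The wrist force while holding was about 13 N, more than the 3 to 7 N stated.
- **Mark and other objects:** I did not touch the mark. The overview picture before hand-in showed nothing on the bench out of place.

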